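# Press a glued frame bar in the toggle jig and leave it under the latch

### The arm

A 7-joint arm with a two-finger parallel gripper is mounted at the origin on the work surface. World frame = base frame: x ahead of the robot, y to its left, z up, the work surface at z = 0. Lengths are in m, angles in rad, forces in N, time in s.
With the tool pointing down it reaches from about 0.35 to 0.9 m from the base axis. Payload 8.1 kg.
Tool frame: the origin (TCP) lies midway between the tips of the shut fingers; the grasp point (between the pads) lies 19 mm behind it; z points along the fingers, y is the line along which they close (so a half turn about z gives the same grasp; the last joint's range is limited). The gripper opens to 92 mm and grips with 3 to 60 N. Pads are 19 mm wide; open, the fingers measure 130 mm over their backs; the gripper's body (75 mm by 190 mm) begins 47 mm behind the grasp point.
Start: joints at [1.136, 0.434, 0.025, 1.573, -0.012, 1.134, -0.075], TCP at [0.204, -0.591, 0.193] pointing down, gripper open.
Joint ranges: [-2.62, 2.62], [-0.44, 2.09], [-1.27, 1.32], [0.08, 2.57], [-1.32, 4.46], [0.12, 2], [-2.74, 2.74]. Speed limits (rad/s): [2.22, 2.22, 3.01, 3.01, 3.14, 3.14, 3.14].

### API

Orientations are given as a unit quaternion [w, x, y, z].
In Python, from cell import get_state, camera, job_done, look_for gives the robot as it stands. The module is installed in compiled form; this text tells all that it offers.
- The arm moves only by the tool drive_tool, never from a script. Its argument "motion" is text: rows parted by semicolons, each of 7 numbers parted by spaces: the closure, from 0 (fully open) to 1 (shut), then the shift along the tool's x, y, z scaled (see below), then the turn, a rotation vector about the tool's x, y, z scaled (see below). In form: claw tx ty tz wx wy wz; .... A call has 1 to 20 rows; each row shifts and turns the commanded pose from where the row before left it, along the tool's axes as they then stand; what a row does not reach is not made up. The controller multiplies each number of a shift by 0.15 m and each number of a turn by pi rad. A row lasts 1/12 s, in which the tool goes at most 41.7 mm and 7.16 degrees, less where a joint would pass 70% of its speed; a pose out of reach is approached as far as the arm can. A call with a number of a shift or a turn outside -1 to 1 is refused whole. A call with a gripper value outside its range is refused whole. The fingers move at their own pace and stop on an object; the grip force is fixed at half the most. Time passes only in rows, so rows that do not move let the fingers close. It gives the time, the measured TCP pose, the force, the opening and the grip force at its end, in the units of the state.
- get_state(): the state, without advancing time (a new reading comes with each control period).
- camera(name): name is "side" or "top"; returns a dict with "color" (384x512x3 uint8, blue, green, red), "fx", "fy", "cx", "cy" (pixels), "k1" (the pictures are not rectified: a ray, as slopes to the right and down, at radius r is drawn at 1 + k1 r^2 times it, then the intrinsics apply), "pose" (4x4, takes a point from camera to world coordinates). Camera axes: x right, y down, z forward; pixel columns grow to the right and rows downward; lengths in m; the calibration is good to about 2 mm. A picture is of the moment at which its call begins. There is no depth.
- job_done(): hands the job in; it is judged then, once.
Trained networks look in the newest picture that a camera, given by its name, has taken for a name from the list of things; names that differ only in an ending like _2 or _b are one class to them, and where a whole thing is asked for, a point or a joint stands for the part that bears it (a point fixed in the world has none). Each returns a list of dicts, best first, with "conf" (0 to 1); they miss things now and then, are a little off and sometimes report something else, mostly with a low value. They report only what shows in the picture. A call takes as long as a camera call. They do not tell look-alikes from the thing itself.
- look_for(camera, name): "bbox" ([centre column, centre row, width, height] in pixels, round what is visible of it).
The state is a dict: "t": time; "joints": joint angles; "qd": joint speeds; "effort": joint torques, N m; "ee_pos": TCP position; "tool_rot": TCP orientation; "force": force on the tool from outside, world axes, zero at the start; "torque": the same for the moment, N m; "gripper_width": finger opening in m; "gripper_force": force on a finger pad.
Only numpy, scipy, OpenCV 4.12 (cv2) and the standard library are available. Lean on these libraries where they do the work, as an engineer would, in place of code of your own. Each camera call takes 0.05 s, during which the arm holds its last target. There are 200 camera calls.

### The job

The glued frame bar lies in the channel of the plywood jig, short of the end stop: push it gently home until it touches the stop, then swing the toggle clamp's handle over centre so that the clamp locks down on the bar. With the clamp locked, swing the iron latch across the bar fully into its keeper, then swing the clamp handle fully back open so that the latch alone holds the bar down, still touching the stop. Use no great force on the bar, and leave the other things on the table, and the spacer on the jig, where they are.

Things in the scene. Friction and masses are not known exactly. Their poses are not given: they have to be found in the camera images.
- jig: the glue jig, fixed to the table: plywood board 200 (x) x 250 (y) x 14 mm, y -115 to +135 mm; origin on the table under the board. The bar's channel runs along x at y = -60 mm, between low aluminium rails (x -50 to +50 mm, tops at z 36 mm). The toggle clamp's bracket stands at x = 0, y 38 to 130 mm: 76 mm high, 38 mm wide
- platen_top (a point): middle of the top of the sprung steel platen, 120 x 30 mm, that carries the bar in the channel: jig (0, -60, 30) mm. It sinks under the clamp by up to 10 mm (9 N to start, about 16 N at 6 mm)
- clamp_foot (a point): underside of the rubber foot at the end of the clamp's steel arm. The arm is 14 mm wide and 130 mm long, hinged at jig (0, 50, 60) mm; it stands up at 1 rad when open and lies along the jig's -y over the middle of the bar when locked, its top then at z 66 mm, the foot's nut to 71 mm
- keeper (a point): the latch's keeper, a small iron bracket: 32 (x) x 12 (y) mm, centred at jig (34, -21) mm, top z 54 mm; its mouth is open towards the jig's +x. The point is in its mouth at z 45.5 mm
- clamp_handle (a joint): angle of the clamp handle (rad): 0 = swung back towards the jig's +y, fully open (hard stop); 1.22 = upright, locked past centre (hard stop). It turns about a line along the jig's x through handle_pivot. Linked to the arm: the foot meets the bar at about 0.75, dead centre is 1.07, after which it snaps to 1.22. Up to about 10 N at the grip; left alone it stays about where it is
- handle_pivot (a point): point on the handle's hinge line, fixed in the jig, at jig (0, 118, 65) mm
- handle_grip (a point): middle of the handle's black grip, 105 mm from the hinge line: a round bar of 18 mm diameter, the grip 63 to 133 mm from the hinge; point z axis points along the handle to its free end
- latch (a joint): angle of the iron swing latch (rad): 0 = closed, pointing along the jig's +y across the bar into the keeper (hard stop); grows as it swings clockwise from above; 1.57 = pointing along the jig's +x. Its underside is at z 42.5 mm: it passes over the bar only while the bar is pressed down
- latch_pivot (a point): point on the latch's upright hinge line, at jig (35, -98, 45.5) mm
- latch_knob (a point): the latch's upright knob, 92 mm from its hinge: round, 14 mm diameter, from z 48.5 to 88.5 mm; the point is on its axis at z 70.5 mm
- bar: glued pine frame bar 130 (x) x 30 (y) x 16 (z) mm, loose in the channel; origin at the centre of its underside, x axis along it towards the stop. Top at jig z 46 mm free, 41 mm under the locked clamp, about 42.5 mm under the latch
- bar_far_end (a point): middle of the bar's end face that goes against the stop
- bar_near_end (a point): middle of the bar's other end face, the one to push
- end_stop: aluminium stop block across the far end of the channel, 12 x 30 mm, top at jig z 38 mm; origin at the foot of the face that the bar touches, on the base board (jig z 14 mm), x axis along the channel away from the bar. It is set at a different place along the channel each time
- panel: white plastic foundation panel, flat sheet 200 x 130 x 4 mm; bystander, origin at the centre of its underside
- mallet: cast steel mallet head 40 x 85 x 40 mm, hickory handle 150 mm towards its -x; bystander, origin at the centre of its underside
- spacer_a: tin frame spacer, small channel 50 x 32 x 14 mm, lying on a free corner of the jig's base board; bystander, origin at the centre of its underside
- spacer_b: tin frame spacer, small channel 50 x 32 x 14 mm, on the table; bystander, origin at the centre of its underside
- sanding_block: dull orange sanding block 110 x 65 x 32 mm; bystander, origin at the centre of its underside
- glue: white glue bottle, 52 mm diameter, 120 mm tall, standing; bystander, origin at the centre of its underside
- hive_tool: flat steel hive tool, 230 mm long, 45 mm wide, 6 mm thick; bystander, origin at the centre of its underside
Things that resemble listed ones, but are neither listed nor needed, are in the scene too. Of the things like the bar, leave any that is blue; of the rest the smaller one is meant.

How it is judged:
By the outcome, as a careful person would: the job done as asked, in the order asked, and still so for the second after the job is handed in, with the robot touching nothing.
It also fails if it takes over 72 s, if anything falls off the work surface, if the arm or the gripper's body presses on something with over 40 N, if the wrist force passes 120 N, or if a joint passes its speed limit or range.

## Working session

There is one attempt and no reset: what is moved stays moved. The work goes in short steps, Python scripts to look and compute and a tool call to move; the robot and the scene stay as the last step left them, time stands still between calls to the robot, and variables do not carry over. Pictures are saved under pics/ and viewed, at most 10 in all, crops included, and the job is handed in when it is done.

Besides the shell and the picture viewer there is one more tool, called after "Request:" by a JSON object that holds its "fn" and its "kwargs", one argument or row to a line. drive_tool: Moves the arm, as the interface text tells. Shifts and turns lie within -1 to 1; 1 stands for 0.15 m of shift or pi rad of turn. Its arguments: {"type":"object","properties":{"motion":{"type":"string"}},"required":["motion"]}

```bash
mkdir -p pics; cat > h.py <<'E'
import numpy as np, cv2
from cell import get_state, camera, job_done, look_for
def save(c,f): cv2.imwrite('pics/'+f,c['color'])
def ray(c,u,v):
    d=np.array([(u-c['cx'])/c['fx'],(v-c['cy'])/c['fy']]); s=d.copy()
    for _ in range(30): s=d/(1+c['k1']*(s@s))
    P=np.array(c['pose']); r=P[:3,:3]@np.array([s[0],s[1],1]); return P[:3,3],r
def atz(c,u,v,z):
    o,r=ray(c,u,v); return o+r*(z-o[2])/r[2]
def proj(c,p):
    P=np.array(c['pose']); q=P[:3,:3].T@(np.array(p)-P[:3,3]); s=q[:2]/q[2]; s=s*(1+c['k1']*(s@s))
    return np.array([s[0]*c['fx']+c['cx'],s[1]*c['fy']+c['cy']])
E
python3 - <<'E'
from h import *
for n in('top','side'):
    c=camera(n); save(c,n+'0.png'); print(n,c['fx'],c['k1'],np.round(c['pose'],3).tolist())
    for k in 'jig clamp_handle latch bar end_stop keeper latch_knob handle_grip spacer_a'.split():
        print(k,[(round(d['conf'],2),np.round(d['bbox']).astype(int).tolist()) for d in look_for(n,k)][:4])
s=get_state(); print(s['t'],s['ee_pos'],s['tool_rot'],s['gripper_width'])
E
```

```text
top 427.2705147229654 -0.015618319525683665 [[-0.023, -0.983, 0.182, 0.227], [-0.999, 0.027, 0.019, -0.021], [-0.024, -0.181, -0.983, 1.531], [0.0, 0.0, 0.0, 1.0]]
jig [(0.87, [236, 180, 102, 78])]
clamp_handle [(0.7, [210, 190, 48, 14])]
latch [(0.63, [271, 156, 17, 28]), (0.6, [236, 182, 110, 75]), (0.44, [271, 185, 11, 36])]
bar [(0.94, [319, 251, 26, 59]), (0.71, [271, 187, 13, 32]), (0.7, [166, 175, 28, 28]), (0.52, [237, 180, 107, 77])]
end_stop []
keeper [(0.9, [236, 178, 104, 78])]
latch_knob [(0.16, [208, 192, 51, 19])]
handle_grip [(0.56, [208, 192, 50, 16]), (0.51, [234, 182, 106, 76])]
spacer_a [(0.7, [243, 209, 16, 12]), (0.52, [133, 219, 14, 11])]
side 410.8658442788945 -0.045828132166787064 [[-0.953, -0.216, 0.213, 0.255], [-0.303, 0.712, -0.633, 0.723], [-0.016, -0.668, -0.744, 0.986], [0.0, 0.0, 0.0, 1.0]]
jig [(0.58, [244, 231, 76, 96]), (0.51, [255, 202, 44, 14])]
clamp_handle [(0.71, [240, 252, 14, 49])]
latch [(0.77, [220, 186, 37, 12]), (0.52, [273, 237, 18, 15])]
bar [(0.91, [339, 187, 60, 22]), (0.76, [258, 201, 44, 14]), (0.68, [192, 312, 49, 28])]
end_stop [(0.63, [227, 203, 4, 16]), (0.57, [246, 230, 76, 97])]
keeper [(0.95, [244, 230, 72, 94])]
latch_knob [(0.58, [224, 190, 37, 10]), (0.26, [142, 340, 28, 32])]
handle_grip [(0.68, [241, 251, 14, 50])]
spacer_a [(0.75, [272, 238, 16, 13]), (0.73, [244, 230, 76, 98]), (0.64, [234, 374, 22, 20])]
1.0 [ 0.2035759  -0.59092085  0.19314509] [1.60748515e-05 9.86280139e-01 1.65080246e-01 1.10165795e-05] 0.09208236660509812
```

```bash
python3 - <<'E'
import cv2,numpy as np
a=cv2.imread('pics/top0.png')[110:290,110:350]; b=cv2.imread('pics/side0.png')[150:300,170:370]
cv2.imwrite('pics/a.png',cv2.resize(a,(800,600),interpolation=cv2.INTER_CUBIC))
cv2.imwrite('pics/b.png',cv2.resize(b,(800,600),interpolation=cv2.INTER_CUBIC))
E
```

```text
(no output)
```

View pics/a.png

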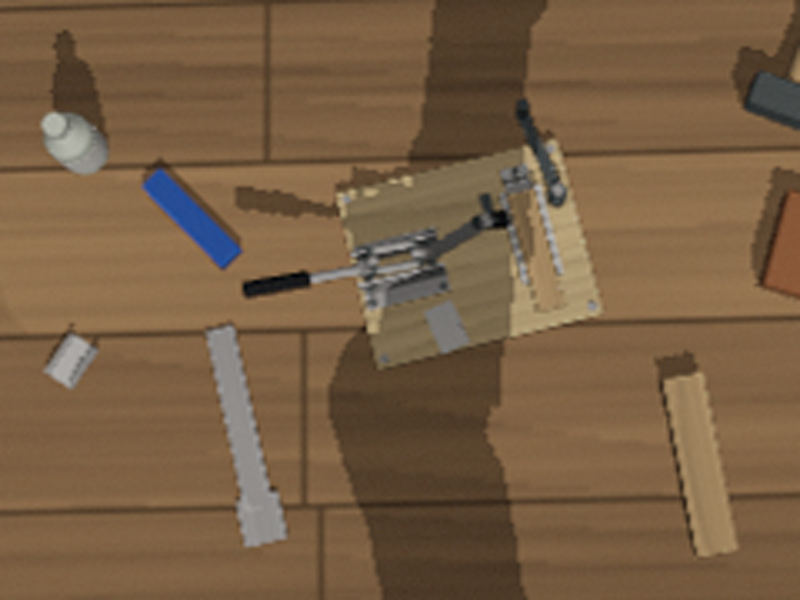

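View pics/b.png

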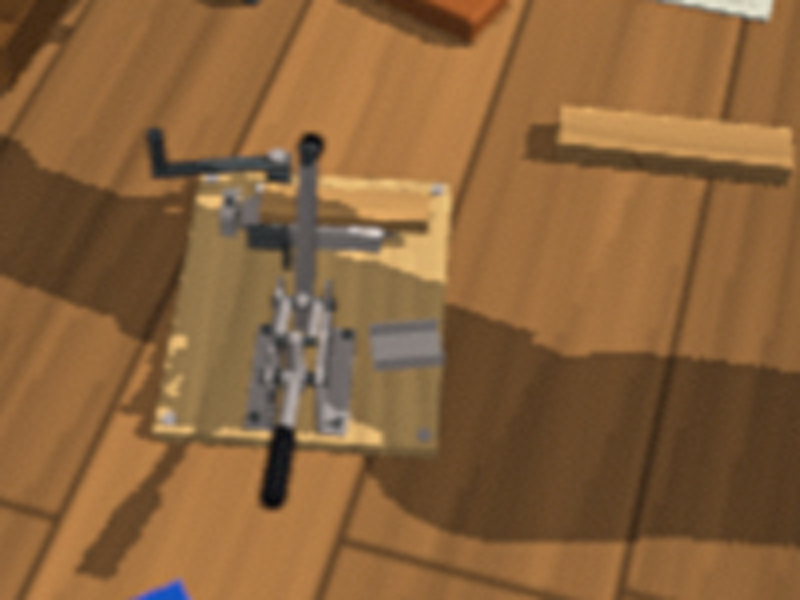

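Top crop: the board's corners are at about (345,195), (558,145), (600,312) and (380,366). The bar in the channel has its near end at (547,308). The handle points left (open), and the latch's knob is at (522,108). The side crop agrees: stop at about (232,212), bar's near end at about (428,210), spacer at (405,343). The blue bar and the larger pine bar are look-alikes.

```bash
cat >> h.py <<'E'
from scipy.optimize import least_squares
E
python3 - <<'E'
from h import *
T,S=camera('top'),camera('side')
tp=lambda x,y:(110+(x+.5)*.3-.5,110+(y+.5)*.3-.5); sp=lambda x,y:(170+(x+.5)/4-.5,150+(y+.5)/4-.5)
obs=[(T,tp(558,143),(100,-115,14)),(T,tp(602,312),(-100,-115,14)),(T,tp(380,367),(-100,135,14)),(T,tp(338,193),(100,135,14)),
(S,sp(200,178),(100,-115,14)),(S,sp(453,185),(-100,-115,14)),(S,sp(436,447),(-100,135,14)),(S,sp(155,430),(100,135,14))]
def W(p,q):
    c,s=np.cos(p[2]),np.sin(p[2]); x,y,z=np.array(q)/1000; return np.array([p[0]+c*x-s*y,p[1]+s*x+c*y,z])
f=lambda p:np.concatenate([proj(c,W(p,q))-uv for c,uv,q in obs])
r=least_squares(f,[.4,0,.2]); p=r.x; print(p, np.round(r.fun,1).reshape(-1,2).tolist())
np.save('jig.npy',p)
def J(w): 
    c,s=np.cos(p[2]),np.sin(p[2]); d=w[:2]-p[:2]; return np.round(1000*np.array([c*d[0]+s*d[1],-s*d[0]+c*d[1]]),1)
for n,c,uv,z in [('bar near top T',T,tp(547,309),.046),('bar far? S',S,sp(258,207),.046),('bar near S',S,sp(428,207),.046),('knob top T',T,tp(522,106),.0885),('knob S',S,sp(155,133),.0885),
 ('pivot T',T,tp(556,192),.05),('stop T',T,tp(515,180),.038),('stop S',S,sp(232,205),.038),('spacer T',T,tp(446,327),.028),('spacer S',S,sp(406,343),.028)]:
    print(n,J(atz(c,*uv,z)))
# overlay models
out=[]
for c,n,(x0,y0,w,h) in((T,'T',(195,140,110,82)),(S,'S',(195,170,100,110))):
    k=7 if n=='T' else 5
    im=cv2.resize(c['color'][y0:y0+h,x0:x0+w],None,fx=k,fy=k,interpolation=cv2.INTER_CUBIC)
    for q,col in [((100,-115,14),(0,0,255)),((-100,-115,14),(0,0,255)),((-100,135,14),(0,0,255)),((100,135,14),(0,0,255)),((34,-21,54),(0,255,0)),((35,-98,51),(255,0,255)),((0,118,65),(255,255,0)),((0,118+133,65),(255,255,0)),((0,50,60),(0,255,255)),((-50,-60,36),(255,0,0)),((50,-60,36),(255,0,0))]:
        uv=(proj(c,W(p,q))-[x0,y0]+.5)*k; cv2.circle(im,tuple(int(v) for v in uv),3,col,-1)
    cv2.imwrite('pics/ov%s.png'%n,im)
print(np.round(W(p,(0,118,65)),3),np.round(W(p,(0,-60,30)),3))
E
```

```text
[ 5.13086598e-01 -2.46211157e-04  2.20231141e-01] [[-0.7, -1.3], [0.2, 0.4], [-1.1, 0.9], [-1.1, 0.0], [0.7, -2.5], [-0.3, -0.9], [0.6, 0.3], [-0.3, -0.1]]
bar near top T [-85.1 -56.2]
bar far? S [ 46.  -49.3]
bar near S [-82.7 -58.8]
knob top T [124.  -81.9]
knob S [126.2 -80.7]
pivot T [ 33.9 -96.8]
stop T [ 60.1 -58.5]
stop S [ 67.4 -56.7]
spacer T [-75.2  51.5]
spacer S [-72.8  56.6]
[0.487 0.115 0.065] [ 0.526 -0.059  0.03 ]
```

View pics/ovT.png

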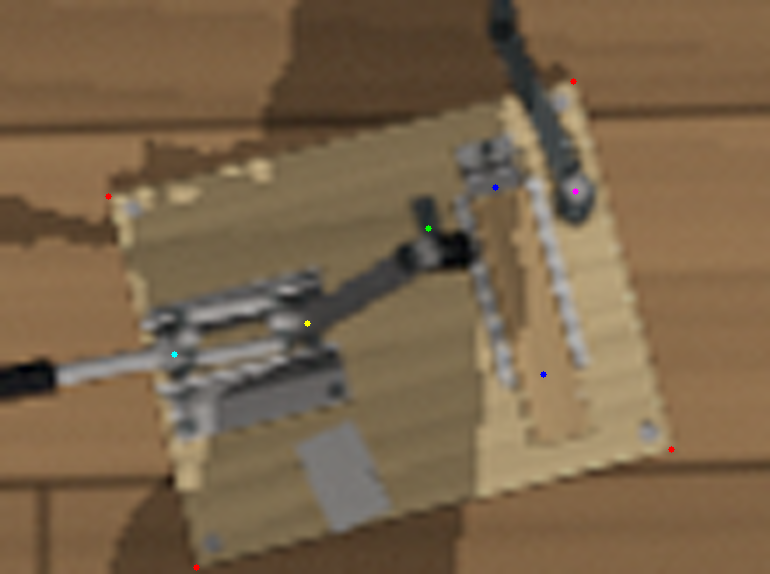

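View pics/ovS.png

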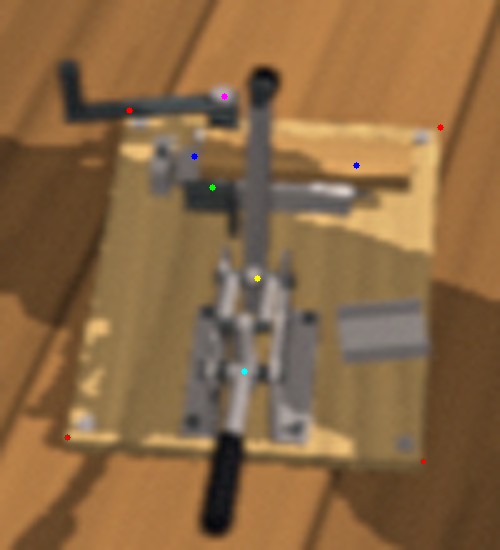

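The overlays fit the board to about 2 mm. The channel, keeper and latch pivot all fall on their dots. Next I'll triangulate the grip and the knob, and work out the first moves.

```bash
cat >> h.py <<'E'
p=np.load('jig.npy')
def W(q):
    c,s=np.cos(p[2]),np.sin(p[2]); x,y,z=np.array(q)/1000; return np.array([p[0]+c*x-s*y,p[1]+s*x+c*y,z])
def J(w):
    c,s=np.cos(p[2]),np.sin(p[2]); d=w[:2]-p[:2]; return np.round(1000*np.array([c*d[0]+s*d[1],-s*d[0]+c*d[1],w[2]]),1)
def tri(a,ua,b,ub):
    o1,r1=ray(a,*ua); o2,r2=ray(b,*ub); k=np.linalg.lstsq(np.c_[r1,-r2],o2-o1,rcond=None)[0]
    A,B=o1+k[0]*r1,o2+k[1]*r2; return (A+B)/2,1000*np.linalg.norm(A-B)
from scipy.spatial.transform import Rotation as R
def go(q,yaw=np.pi/2):
    "scaled tool-frame shift and turn to jig point q (mm), tool x at yaw from jig x, tool down"
    s=get_state(); w=s['tool_rot']; R0=R.from_quat([w[1],w[2],w[3],w[0]])
    a=p[2]+yaw; R1=R.from_matrix(np.array([[np.cos(a),np.sin(a),0],[np.sin(a),-np.cos(a),0],[0,0,-1]]))
    print('t',round(s['t'],2),'jig',J(s['ee_pos']),'shift',np.round(R0.inv().apply(W(q)-s['ee_pos'])/.15,3),'turn',np.round((R0.inv()*R1).as_rotvec()/np.pi,4))
E
python3 - <<'E'
from h import *
T,S=camera('top'),camera('side')
a=lambda x,y:(110+(x+.5)*.3-.5,110+(y+.5)*.3-.5); s=lambda x,y:(195+(x+.5)/5-.5,170+(y+.5)/5-.5)
for n,u,v in [('grip end',a(245,290),s(214,530)),('grip start',a(308,278),s(231,438)),('knob top',a(522,106),s(68,68)),('clampfootnut',a(490,205),s(264,80))]:
    w,e=tri(T,u,S,v); print(n,J(w),round(e,1))
go((-135,-60,150))
go((-135,-60,36))
E
```

```text
grip end [  1.2 240.9 103.5] 0.2
grip start [  0.3 177.1  88.7] 0.2
knob top [126.2 -82.3  85. ] 2.3
clampfootnut [  7.3 -19.5 153.5] 15.0
t 1.2 jig [-431.1 -508.8  193.2] shift [ 2.294 -2.754  0.287] turn [ 0.      0.     -0.4645]
t 1.2 jig [-431.1 -508.8  193.2] shift [ 2.294 -2.754  1.047] turn [ 0.      0.     -0.4645]
```

Request:
{"fn": "drive_tool", "kwargs": {
  "motion": "1 0.164 -0.197 0 0 0 0;1 0.164 -0.197 0 0 0 0;1 0.164 -0.197 0 0 0 0;1 0.164 -0.197 0 0 0 0;1 0.164 -0.197 0 0 0 0;1 0.164 -0.197 0 0 0 0;1 0.164 -0.197 0 0 0 0;1 0.164 -0.197 0 0 0 0;1 0.164 -0.197 0 0 0 0;1 0.164 -0.197 0 0 0 0;1 0.164 -0.197 0 0 0 0;1 0.164 -0.197 0 0 0 0;1 0.164 -0.197 0 0 0 0;1 0.164 -0.197 0 0 0 0;1 0 0 0 0 0 0"
}}

```text
t: 2.45
ee_pos: [0.397, -0.0807, 0.1939]
tool_rot: [-0.001, 0.986, 0.169, 0.002]
force: [0.8, 0.0, -0.5]
gripper_width: 0.0011
gripper_force: 0.0
```

Request:
{"fn": "drive_tool", "kwargs": {
  "motion": "1 0 0 0 0 0 -0.0387;1 0 0 0 0 0 -0.0387;1 0 0 0 0 0 -0.0387;1 0 0 0 0 0 -0.0387;1 0 0 0 0 0 -0.0387;1 0 0 0 0 0 -0.0387;1 0 0 0 0 0 -0.0387;1 0 0 0 0 0 -0.0387;1 0 0 0 0 0 -0.0387;1 0 0 0 0 0 -0.0387;1 0 0 0 0 0 -0.0387;1 0 0 0 0 0 -0.0387;1 0 0 0 0 0 0"
}}

```text
t: 3.53
ee_pos: [0.3944, -0.0879, 0.1932]
tool_rot: [0.0, 0.623, 0.782, -0.0]
force: [-0.1, 0.5, -0.3]
gripper_width: 0.0003
gripper_force: 0.0
```

```bash
python3 - <<'E'
from h import *
go((-135,-60,36)); s=get_state(); print(s['joints'],s['force'])
E
```

```text
t 3.53 jig [-134.9  -59.6  193.2] shift [-2.000e-03 -1.000e-03  1.048e+00] turn [0.     0.0001 0.0017]
[ 0.53659236  0.10945204 -0.48338044  2.03770394  0.06027322  1.00752708
  0.24909149] [-0.07901102  0.48852257 -0.34940375]
```

Request:
{"fn": "drive_tool", "kwargs": {
  "motion": "1 0 0 0.21 0 0 0;1 0 0 0.21 0 0 0;1 0 0 0.21 0 0 0;1 0 0 0.21 0 0 0;1 0 0 0.208 0 0 0;1 0 0.05 0 0 0 0;1 0 0.05 0 0 0 0;1 0 0 0 0 0 0;1 0 0 0 0 0 0"
}}

```text
t: 4.28
ee_pos: [0.4114, -0.0843, 0.0377]
tool_rot: [0.001, 0.626, 0.78, 0.001]
force: [0.4, -0.0, -0.9]
gripper_width: 0.0003
gripper_force: 0.0
```

```bash
python3 - <<'E'
from h import *
go((-135,-60,36)); s=get_state(); print(s['force'])
c=camera('side'); im=np.hstack([cv2.resize(c['color'][150:270,200:320],(600,600),interpolation=cv2.INTER_CUBIC)]); cv2.imwrite('pics/c1.png',im)
E
```

```text
t 4.28 jig [-117.6  -59.8   37.7] shift [-0.002 -0.116  0.011] turn [ 0.001   0.0004 -0.0003]
[ 0.37694485 -0.02986796 -0.86600529]
```

View pics/c1.png

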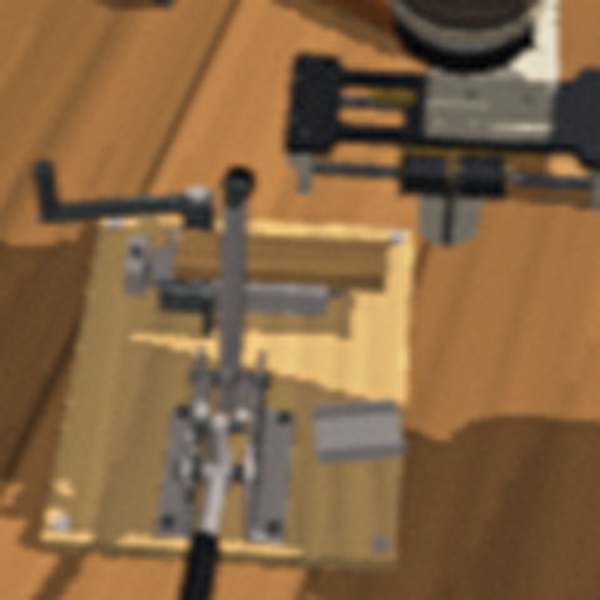

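The fingers are at about (450,225), just short of the bar's near end at (385,265). The stop is at (145,262), with a small gap between it and the bar's far end. The gripper is clear of everything.

Request:
{"fn": "drive_tool", "kwargs": {
  "motion": "1 0 0.03 0.012 0 0 0;1 0 0.03 0 0 0 0;1 0 0.03 0 0 0 0;1 0 0.02 0 0 0 0;1 0 0.02 0 0 0 0;1 0 0.02 0 0 0 0;1 0 0 0 0 0 0"
}}

```text
t: 4.92
ee_pos: [0.4318, -0.0792, 0.0342]
tool_rot: [0.0, 0.625, 0.78, 0.0]
force: [0.1, 1.1, -0.1]
gripper_width: 0.0003
gripper_force: 0.0
```

Request:
{"fn": "drive_tool", "kwargs": {
  "motion": "1 0 0.015 0 0 0 0;1 0 0.015 0 0 0 0;1 0 0 0 0 0 0"
}}

```text
t: 5.17
ee_pos: [0.4335, -0.0791, 0.0336]
tool_rot: [-0.001, 0.625, 0.78, -0.001]
force: [-5.3, -2.5, 2.1]
gripper_width: 0.0008
gripper_force: 0.0
```

Request:
{"fn": "drive_tool", "kwargs": {
  "motion": "1 0 0.015 0 0 0 0;1 0 0.015 0 0 0 0;1 0 0 0 0 0 0"
}}

```text
t: 5.42
ee_pos: [0.4333, -0.0802, 0.0327]
tool_rot: [-0.003, 0.626, 0.78, -0.005]
force: [-17.5, -9.3, 5.8]
gripper_width: 0.001
gripper_force: 0.0
```

Request:
{"fn": "drive_tool", "kwargs": {
  "motion": "1 0 -0.015 0 0 0 0;1 0 -0.015 0 0 0 0;1 0 0 0 0 0 0"
}}

```text
t: 5.67
ee_pos: [0.4336, -0.0789, 0.0337]
tool_rot: [-0.001, 0.625, 0.78, -0.001]
force: [-6.6, -1.7, 0.4]
gripper_width: 0.0007
gripper_force: 0.0
```

```bash
python3 - <<'E'
from h import *
go((-95,-60,36)); s=get_state(); print(s['force'])
c=camera('side'); t=camera('top'); im=np.hstack([cv2.resize(c['color'][180:225,215:305],(800,400),interpolation=cv2.INTER_CUBIC)]);
im2=cv2.resize(t['color'][145:215,230:310],(229,200),interpolation=cv2.INTER_CUBIC)
im2=cv2.copyMakeBorder(im2,0,0,0,571,cv2.BORDER_CONSTANT); cv2.imwrite('pics/c2.png',np.vstack([im,im2]))
E
```

```text
t 5.67 jig [-94.7 -59.4  33.7] shift [-0.004 -0.002 -0.015] turn [-0.0009 -0.     -0.0002]
[-6.55898256 -1.69560598  0.35503915]
```

View pics/c2.png

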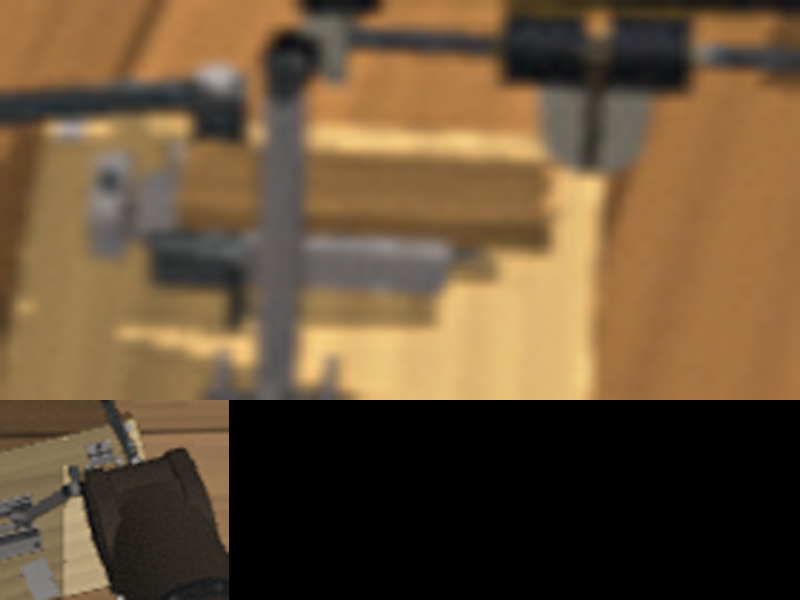

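The gripper's wide body (left end at about (325,45)) reaches the raised clamp foot at (290,55), while the fingers at (590,130) are still clear of the bar. So the force came from the clamp arm. I'll back off and turn the tool 90° so the body lies across the channel.

Request:
{"fn": "drive_tool", "kwargs": {
  "motion": "1 0 -0.14 0 0 0 0;1 0 -0.14 0 0 0 0;1 0 0 0 0 0 0.0385;1 0 0 0 0 0 0.0385;1 0 0 0 0 0 0.0385;1 0 0 0 0 0 0.0385;1 0 0 0 0 0 0.0385;1 0 0 0 0 0 0.0385;1 0 0 0 0 0 0.0385;1 0 0 0 0 0 0.0385;1 0 0 0 0 0 0.0385;1 0 0 0 0 0 0.0385;1 0 0 0 0 0 0.0385;1 0 0 0 0 0 0.0385;1 0 0 0 0 0 0.0385;1 0 0 0 0 0 0"
}}

```text
t: 7.1
ee_pos: [0.3954, -0.0873, 0.0343]
tool_rot: [0.0, 0.994, 0.106, 0.001]
force: [0.6, 0.1, -0.2]
gripper_width: 0.0005
gripper_force: 0.0
```

```bash
python3 - <<'E'
from h import *
go((-97,-60,36),0); s=get_state(); print(s['force'],s['joints'])
E
```

```text
t 7.1 jig [-133.8  -59.3   34.3] shift [ 0.246  0.003 -0.011] turn [ 0.0001 -0.0004 -0.0022]
[ 0.56359118  0.09490789 -0.20354156] [ 0.10433926  0.31993286 -0.02326684  2.26433814  0.01386097  0.55615186
 -1.28703346]
```

Request:
{"fn": "drive_tool", "kwargs": {
  "motion": "1 0.08 0 -0.01 0 0 0;1 0.08 0 0 0 0 0;1 0.05 0 0 0 0 0;1 0.015 0 0 0 0 0;1 0.015 0 0 0 0 0;1 0.015 0 0 0 0 0;1 0 0 0 0 0 0"
}}

```text
t: 7.68
ee_pos: [0.4319, -0.0793, 0.0355]
tool_rot: [-0.0, 0.994, 0.109, -0.0]
force: [-0.3, 0.9, -0.1]
gripper_width: 0.0002
gripper_force: 0.0
```

Request:
{"fn": "drive_tool", "kwargs": {
  "motion": "1 0.013 0 0 0 0 0;1 0.013 0 0 0 0 0;1 0.013 0 0 0 0 0;1 0 0 0 0 0 0"
}}

```text
t: 8.02
ee_pos: [0.438, -0.078, 0.0357]
tool_rot: [0.0, 0.994, 0.109, 0.0]
force: [0.3, -0.2, -0.1]
gripper_width: 0.0003
gripper_force: 0.0
```

Request:
{"fn": "drive_tool", "kwargs": {
  "motion": "1 0.013 0 0 0 0 0;1 0.013 0 0 0 0 0;1 0 0 0 0 0 0"
}}

```text
t: 8.27
ee_pos: [0.4418, -0.0771, 0.0357]
tool_rot: [0.0, 0.994, 0.109, 0.0]
force: [-0.4, -1.1, 0.3]
gripper_width: 0.0005
gripper_force: 0.0
```

Request:
{"fn": "drive_tool", "kwargs": {
  "motion": "1 0.013 0 0 0 0 0;1 0.013 0 0 0 0 0;1 0 0 0 0 0 0"
}}

```text
t: 8.52
ee_pos: [0.4457, -0.0763, 0.0357]
tool_rot: [0.0, 0.994, 0.109, 0.0]
force: [-0.1, 0.6, 0.1]
gripper_width: 0.0003
gripper_force: 0.0
```

Request:
{"fn": "drive_tool", "kwargs": {
  "motion": "1 0.013 0 0 0 0 0;1 0.013 0 0 0 0 0;1 0 0 0 0 0 0"
}}

```text
t: 8.77
ee_pos: [0.4495, -0.0754, 0.0357]
tool_rot: [0.0, 0.994, 0.109, 0.0]
force: [-0.4, -0.7, 0.9]
gripper_width: 0.0008
gripper_force: 0.0
```

Request:
{"fn": "drive_tool", "kwargs": {
  "motion": "1 0.013 0 0 0 0 0;1 0.013 0 0 0 0 0;1 0 0 0 0 0 0"
}}

```text
t: 9.02
ee_pos: [0.4533, -0.0746, 0.0357]
tool_rot: [0.0, 0.994, 0.109, 0.0]
force: [0.7, -0.4, -0.4]
gripper_width: 0.0004
gripper_force: 0.0
```

Request:
{"fn": "drive_tool", "kwargs": {
  "motion": "1 0.013 0 0 0 0 0;1 0.007 0 0 0 0 0;1 0 0 0 0 0 0"
}}

```text
t: 9.27
ee_pos: [0.456, -0.074, 0.0356]
tool_rot: [0.0, 0.994, 0.109, 0.0]
force: [0.4, 1.0, -0.4]
gripper_width: 0.0004
gripper_force: 0.0
```

```bash
python3 - <<'E'
from h import *
go((-97,-60,36),0); s=get_state(); print(s['force'],s['effort'])
c=camera('side'); cv2.imwrite('pics/c3.png',cv2.resize(c['color'][180:225,215:305],(800,400),interpolation=cv2.INTER_CUBIC))
E
```

```text
t 9.27 jig [-71.8 -59.5  35.6] shift [-0.168  0.004 -0.002] turn [ 0.     -0.0001 -0.0006]
[ 0.3777052   0.98108444 -0.35238252] [ 7.23794845e-03 -5.19935846e+01  3.41780428e-01 -2.01880485e+01
 -1.98621384e-02 -2.43542204e-02 -1.56261533e-02]
```

View pics/c3.png

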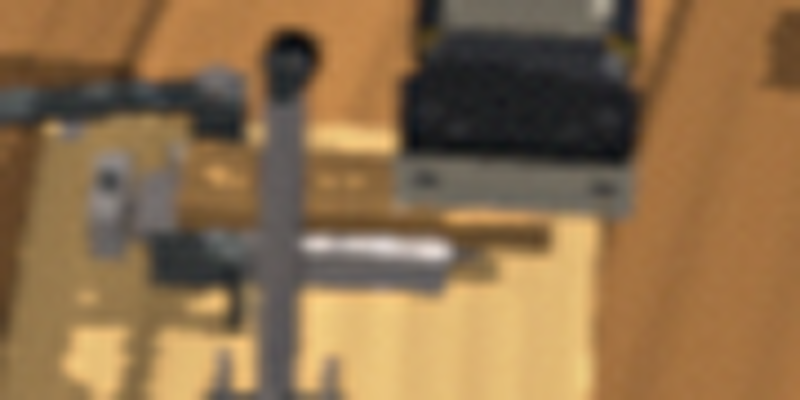

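```bash
python3 - <<'E'
from h import *
S=camera('side');T=camera('top'); k=800/90
for q in [(-72,-60,36),(-62,-41,36),(-82,-41,36),(-84,-45,46),(-84,-45,30),(-63,-45,46),(-63,-45,30),(46,-45,46),(46,-45,30),(66,-45,38),(66,-75,38),(60,-45,30),(-60,-45,30),(-50,-42,36)]:
    u=proj(S,W(q)); print(q,np.round((u-[215,180]+.5)*k),np.round(u,1))
for c in('side','top'):
  for n in('bar','end_stop'): print(c,n,[(round(d['conf'],2),np.round(d['bbox'],1).tolist()) for d in look_for(c,n)][:4])
E
```

```text
(-72, -60, 36) [521. 209.] [273.1 203. ]
(-62, -41, 36) [488. 250.] [269.4 207.6]
(-82, -41, 36) [547. 253.] [276. 208.]
(-84, -45, 46) [554. 225.] [276.9 204.8]
(-84, -45, 30) [553. 256.] [276.7 208.3]
(-63, -45, 46) [492. 222.] [269.9 204.5]
(-63, -45, 30) [492. 252.] [269.8 207.9]
(46, -45, 46) [173. 204.] [234.  202.4]
(46, -45, 30) [175. 234.] [234.2 205.9]
(66, -45, 38) [116. 216.] [227.6 203.8]
(66, -75, 38) [127. 151.] [228.8 196.5]
(60, -45, 30) [135. 232.] [229.7 205.6]
(-60, -45, 30) [483. 252.] [268.8 207.8]
(-50, -42, 36) [453. 245.] [265.5 207.1]
side bar [(0.89, [339.2, 187.3, 64.3, 21.3]), (0.85, [255.6, 202.3, 42.9, 10.6]), (0.72, [192.7, 310.7, 57.0, 32.2])]
side end_stop []
top bar [(0.85, [168.3, 175.6, 29.7, 29.2]), (0.72, [320.4, 250.2, 27.1, 58.3])]
top end_stop []
```

The side view shows the bar unmoved: its side strip still ends at about (548,240) and the gap to the stop is the same. The fingers seem to ride above the bar, so I'll check the tool's true height against the table behind the jig.

Request:
{"fn": "drive_tool", "kwargs": {
  "motion": "1 -0.14 0 0 0 0 0;1 -0.14 0 0 0 0 0;1 -0.14 0 0 0 0 0;1 0 0 0.08 0 0 0;1 0 0 0.04 0 0 0;1 0 0 0 0 0 0"
}}

```text
t: 10.12
ee_pos: [0.3939, -0.0876, 0.0169]
tool_rot: [-0.0, 0.994, 0.109, -0.0]
force: [0.5, -0.0, -0.6]
gripper_width: 0.0004
gripper_force: 0.0
```

Request:
{"fn": "drive_tool", "kwargs": {
  "motion": "1 0 0 0.03 0 0 0;1 0 0 0.03 0 0 0;1 0 0 0 0 0 0"
}}

```text
t: 10.37
ee_pos: [0.3944, -0.0875, 0.008]
tool_rot: [-0.0, 0.994, 0.109, -0.0]
force: [-1.2, -0.1, 0.5]
gripper_width: 0.0005
gripper_force: 0.0
```

```bash
python3 - <<'E'
from h import *
go((-97,-60,36),0); s=get_state(); print(s['force'])
c=camera('side'); cv2.imwrite('pics/c4.png',cv2.resize(c['color'][170:230,215:305],(800,533),interpolation=cv2.INTER_CUBIC))
for n in('bar','end_stop'): print(n,[(round(d['conf'],2),np.round(d['bbox'],1).tolist()) for d in look_for('side',n)][:4])
E
```

```text
t 10.37 jig [-134.9  -59.2    8. ] shift [ 0.252  0.005 -0.187] turn [-0.      0.0001 -0.0005]
[-1.23091959 -0.08960126  0.45908534]
bar [(0.91, [256.6, 200.2, 43.5, 11.4]), (0.73, [191.1, 311.5, 49.9, 29.4]), (0.66, [337.3, 189.1, 58.2, 21.4])]
end_stop []
```

View pics/c4.png

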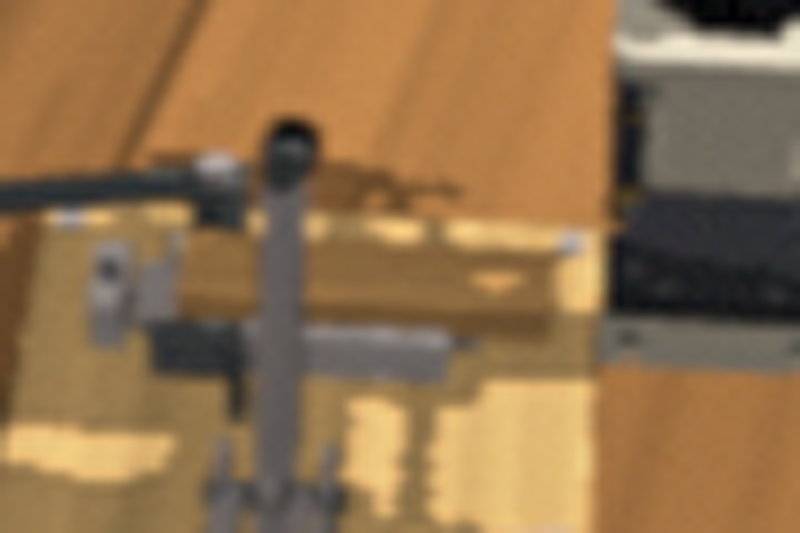

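Request:
{"fn": "drive_tool", "kwargs": {
  "motion": "1 0 0 0.025 0 0 0;1 0 0 0.02 0 0 0;1 0 0 0 0 0 0"
}}

```text
t: 10.77
ee_pos: [0.3939, -0.0877, 0.0014]
tool_rot: [-0.0, 0.994, 0.109, -0.0]
force: [-0.2, 0.6, -0.3]
gripper_width: 0.0004
gripper_force: 0.0
```

Request:
{"fn": "drive_tool", "kwargs": {
  "motion": "1 0 0 0.02 0 0 0;1 0 0 0 0 0 0"
}}

```text
t: 10.93
ee_pos: [0.394, -0.0877, -0.0015]
tool_rot: [-0.0, 0.994, 0.109, -0.0]
force: [-0.0, -0.2, 0.3]
gripper_width: 0.0002
gripper_force: 0.0
```

Request:
{"fn": "drive_tool", "kwargs": {
  "motion": "1 0 0 0.025 0 0 0;1 0 0 0 0 0 0"
}}

```text
t: 11.1
ee_pos: [0.394, -0.0877, -0.0053]
tool_rot: [-0.0, 0.994, 0.109, -0.0]
force: [0.4, -0.6, -0.7]
gripper_width: 0.0006
gripper_force: 0.0
```

Request:
{"fn": "drive_tool", "kwargs": {
  "motion": "1 0 0 0.025 0 0 0;1 0 0 0 0 0 0"
}}

```text
t: 11.27
ee_pos: [0.3939, -0.0877, -0.0091]
tool_rot: [-0.0, 0.994, 0.109, -0.0]
force: [-0.6, -0.3, -0.8]
gripper_width: 0.0003
gripper_force: 0.0
```

Request:
{"fn": "drive_tool", "kwargs": {
  "motion": "1 0 0 0.025 0 0 0;1 0 0 0 0 0 0"
}}

```text
t: 11.43
ee_pos: [0.394, -0.0877, -0.0128]
tool_rot: [-0.0, 0.994, 0.109, -0.0]
force: [0.4, -0.5, -0.4]
gripper_width: 0.0002
gripper_force: 0.0
```

Request:
{"fn": "drive_tool", "kwargs": {
  "motion": "1 0 0 0.02 0 0 0;1 0 0 0 0 0 0"
}}

```text
t: 11.6
ee_pos: [0.394, -0.0877, -0.0157]
tool_rot: [-0.0, 0.994, 0.109, -0.0]
force: [-0.2, 0.5, 0.3]
gripper_width: 0.0006
gripper_force: 0.0
```

Request:
{"fn": "drive_tool", "kwargs": {
  "motion": "1 0 0 0.02 0 0 0;1 0 0 0 0 0 0"
}}

```text
t: 11.77
ee_pos: [0.3941, -0.0877, -0.0187]
tool_rot: [-0.0, 0.994, 0.109, -0.0]
force: [0.2, -0.3, -0.0]
gripper_width: 0.0005
gripper_force: 0.0
```

Request:
{"fn": "drive_tool", "kwargs": {
  "motion": "1 0 0 0.02 0 0 0;1 0 0 0 0 0 0"
}}

```text
t: 11.93
ee_pos: [0.394, -0.0877, -0.0217]
tool_rot: [-0.0, 0.994, 0.109, -0.0]
force: [0.1, -1.1, -0.1]
gripper_width: 0.0007
gripper_force: 0.0
```

Request:
{"fn": "drive_tool", "kwargs": {
  "motion": "1 0 0 0.015 0 0 0;1 0 0 0 0 0 0"
}}

```text
t: 12.1
ee_pos: [0.394, -0.0877, -0.0239]
tool_rot: [-0.0, 0.994, 0.109, -0.0]
force: [-0.6, -0.3, 0.2]
gripper_width: 0.0003
gripper_force: 0.0
```

Request:
{"fn": "drive_tool", "kwargs": {
  "motion": "1 0 0 0.015 0 0 0;1 0 0 0 0 0 0"
}}

```text
t: 12.27
ee_pos: [0.3941, -0.0877, -0.0261]
tool_rot: [-0.0, 0.994, 0.109, -0.0]
force: [-0.3, -0.4, -0.6]
gripper_width: 0.0004
gripper_force: 0.0
```

Request:
{"fn": "drive_tool", "kwargs": {
  "motion": "1 0 0 0.015 0 0 0;1 0 0 0 0 0 0"
}}

```text
t: 12.43
ee_pos: [0.3941, -0.0877, -0.0284]
tool_rot: [0.0, 0.994, 0.109, -0.0]
force: [0.0, 0.9, -0.4]
gripper_width: 0.001
gripper_force: 0.0
```

```bash
python3 - <<'E'
from h import *
S=camera('side')
for uv,x,z in [((289.9,198.7),-117.6,37.7),((281.4,199.3),-94.7,33.7)]:
    for y in (-50,-60):
        r=least_squares(lambda a:proj(S,W((a[0],y,a[1])))-uv,[x,z]); print(y,'x,z seen',r.x.round(1),'state',x,z)
s=get_state(); print(s['ee_pos'])
for q in [(-134.9,-59.2,-28),(-134.9,-59.2,0)]: print(proj(S,W(q)))
# forward-kinematics hint
print(s['joints'])
save(S,'full5.png'); cv2.imwrite('pics/c5.png',np.hstack([cv2.resize(S['color'][140:260,220:360],(700,600),interpolation=cv2.INTER_CUBIC)]))
E
```

```text
-50 x,z seen [-121.7   71.4] state -117.6 37.7
-60 x,z seen [-122.1   60.2] state -117.6 37.7
-50 x,z seen [-96.7  66.7] state -94.7 33.7
-60 x,z seen [-96.7  55.3] state -94.7 33.7
[ 0.39404884 -0.0876717  -0.02829685]
[292.46850321 217.58355936]
[292.99255544 211.93190544]
[ 0.10297673  0.45238978 -0.02114224  2.31300084  0.02522749  0.37674134
 -1.29195945]
```

View pics/c5.png

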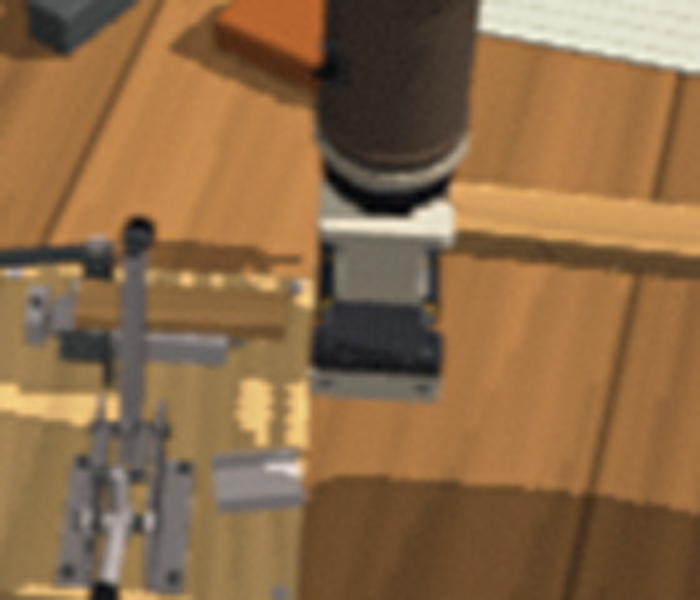

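The fingers are hidden behind the gripper body's end bracket at about (375,385). Working from the earlier view, the tips sit about 22–33 mm above the reported TCP. I'll keep going down slowly until they touch, to calibrate that.

Request:
{"fn": "drive_tool", "kwargs": {
  "motion": "1 0 0 0.013 0 0 0;1 0 0 0 0 0 0"
}}

```text
t: 12.65
ee_pos: [0.3941, -0.0877, -0.0303]
tool_rot: [0.0, 0.994, 0.109, -0.0]
force: [-0.9, -0.3, -0.4]
gripper_width: 0.0003
gripper_force: 0.0
```

Request:
{"fn": "drive_tool", "kwargs": {
  "motion": "1 0 0 0.013 0 0 0;1 0 0 0 0 0 0"
}}

```text
t: 12.82
ee_pos: [0.3941, -0.0877, -0.0323]
tool_rot: [-0.0, 0.994, 0.109, -0.0]
force: [-0.2, -0.2, -0.1]
gripper_width: 0.0004
gripper_force: 0.0
```

Request:
{"fn": "drive_tool", "kwargs": {
  "motion": "1 0 0 0.013 0 0 0;1 0 0 0 0 0 0"
}}

```text
t: 12.98
ee_pos: [0.3943, -0.0878, -0.0334]
tool_rot: [0.0, 0.994, 0.109, 0.0]
force: [-3.3, 0.9, 16.0]
gripper_width: 0.0004
gripper_force: 8.3
```

Contact is at reported z = -0.033, so the true tip height is the reported z plus 33 mm. I'll raise by 36 mm and push the bar at the right height.

Request:
{"fn": "drive_tool", "kwargs": {
  "motion": "1 0 0 -0.12 0 0 0;1 0 0 -0.12 0 0 0;1 0.08 -0.003 0 0 0 0;1 0.08 0 0 0 0 0;1 0.04 0 0 0 0 0;1 0.02 0 0 0 0 0;1 0 0 0 0 0 0"
}}

```text
t: 13.57
ee_pos: [0.4269, -0.0797, 0.0013]
tool_rot: [-0.0, 0.994, 0.109, -0.0]
force: [-0.7, 0.5, -0.7]
gripper_width: 0.0001
gripper_force: 0.0
```

Request:
{"fn": "drive_tool", "kwargs": {
  "motion": "1 0.013 0 0 0 0 0;1 0.013 0 0 0 0 0;1 0.013 0 0 0 0 0;1 0.013 0 0 0 0 0;1 0 0 0 0 0 0"
}}

```text
t: 13.98
ee_pos: [0.4342, -0.0784, 0.002]
tool_rot: [0.0, 0.994, 0.109, 0.0]
force: [-0.2, -0.6, -0.5]
gripper_width: 0.0001
gripper_force: 0.0
```

Request:
{"fn": "drive_tool", "kwargs": {
  "motion": "1 0.013 0 0 0 0 0;1 0.013 0 0 0 0 0;1 0.013 0 0 0 0 0;1 0 0 0 0 0 0"
}}

```text
t: 14.32
ee_pos: [0.4402, -0.077, 0.0021]
tool_rot: [0.0, 0.994, 0.109, 0.0]
force: [0.3, 0.0, 0.2]
gripper_width: 0.0004
gripper_force: 0.0
```

```bash
python3 - <<'E'
from h import *
go((-84,-60,3),0); s=get_state(); print(s['force'])
c=camera('side')
for n in('bar','end_stop'): print(n,[(round(d['conf'],2),np.round(d['bbox'],1).tolist()) for d in look_for('side',n)][:4])
E
```

```text
t 14.32 jig [-87.9 -59.    2.1] shift [ 0.026  0.007 -0.006] turn [ 0.     -0.0002 -0.0006]
[0.31079452 0.00701291 0.19107448]
bar [(0.79, [193.2, 311.6, 53.6, 30.7]), (0.73, [247.5, 200.0, 32.6, 10.4]), (0.61, [337.6, 186.5, 56.9, 24.6]), (0.17, [273.1, 235.1, 18.7, 11.1])]
end_stop []
```

Request:
{"fn": "drive_tool", "kwargs": {
  "motion": "1 0.01 0 0 0 0 0;1 0.01 0 0 0 0 0;1 0.01 0 0 0 0 0;1 0 0 0 0 0 0"
}}

```text
t: 14.8
ee_pos: [0.4444, -0.0761, 0.002]
tool_rot: [0.0, 0.994, 0.109, 0.0]
force: [-0.6, -0.8, -0.0]
gripper_width: 0.0004
gripper_force: 0.0
```

Request:
{"fn": "drive_tool", "kwargs": {
  "motion": "1 0.01 0 0 0 0 0;1 0.01 0 0 0 0 0;1 0 0 0 0 0 0"
}}

```text
t: 15.05
ee_pos: [0.4474, -0.0754, 0.002]
tool_rot: [0.0, 0.994, 0.109, 0.0]
force: [-0.1, -0.6, 0.2]
gripper_width: 0.0003
gripper_force: 0.0
```

Request:
{"fn": "drive_tool", "kwargs": {
  "motion": "1 0.01 0 0 0 0 0;1 0.01 0 0 0 0 0;1 0 0 0 0 0 0"
}}

```text
t: 15.3
ee_pos: [0.4503, -0.0748, 0.002]
tool_rot: [0.0, 0.994, 0.109, 0.0]
force: [0.1, 0.1, -0.1]
gripper_width: 0.0004
gripper_force: 0.0
```

Request:
{"fn": "drive_tool", "kwargs": {
  "motion": "1 0.01 0 0 0 0 0;1 0.01 0 0 0 0 0;1 0 0 0 0 0 0"
}}

```text
t: 15.55
ee_pos: [0.452, -0.0744, 0.0019]
tool_rot: [-0.0, 0.994, 0.109, -0.001]
force: [-2.8, -0.4, 1.8]
gripper_width: 0.0004
gripper_force: 1.5
```

Request:
{"fn": "drive_tool", "kwargs": {
  "motion": "1 0.006 0 0 0 0 0;1 0 0 0 0 0 0;1 0 0 0 0 0 0"
}}

```text
t: 15.8
ee_pos: [0.4521, -0.0744, 0.0018]
tool_rot: [-0.0, 0.994, 0.109, -0.001]
force: [-4.8, -1.4, 3.4]
gripper_width: 0.0004
gripper_force: 2.8
```

```bash
python3 - <<'E'
from h import *
go((-130,-60,170),0); s=get_state(); print(s['force'])
go((0,216,182),np.pi/2)
c=camera('side')
for n in('bar','end_stop'): print(n,[(round(d['conf'],2),np.round(d['bbox'],1).tolist()) for d in look_for('side',n)][:4])
E
```

```text
t 15.8 jig [-75.8 -59.    1.8] shift [-0.365  0.007 -1.121] turn [-0.0001  0.0009 -0.0008]
[-4.76200747 -1.41206857  3.40797202]
t 15.8 jig [-75.8 -59.    1.8] shift [ 0.497 -1.835 -1.202] turn [-0.0008  0.0006 -0.5008]
bar [(0.94, [193.5, 312.5, 51.2, 27.3]), (0.86, [339.7, 187.6, 61.0, 20.3]), (0.64, [294.4, 150.1, 4.5, 5.2])]
end_stop [(0.45, [226.6, 203.1, 6.9, 14.4])]
```

The bar is home: force rose to about 5 N with no further travel. Next is the handle.

Request:
{"fn": "drive_tool", "kwargs": {
  "motion": "1 -0.04 0 0 0 0 0;1 -0.16 0 0 0 0 0;1 -0.16 0 0 0 0 0;1 0 0 -0.195 0 0 0;1 0 0 -0.195 0 0 0;1 0 0 -0.195 0 0 0;1 0 0 -0.195 0 0 0;1 0 0 -0.195 0 0 0;1 0 0 -0.195 0 0 0;1 0.108 -0.23 0 0 0 0;1 0.108 -0.23 0 0 0 0;1 0.108 -0.23 0 0 0 0;1 0.108 -0.23 0 0 0 0;1 0.108 -0.23 0 0 0 0;1 0.108 -0.23 0 0 0 0;1 0.108 -0.23 0 0 0 0;1 0.108 -0.23 0 0 0 0;0.6 0 0 0 0 0 -0.0385;0.6 0 0 0 0 0 -0.0385"
}}

```text
t: 17.53
ee_pos: [0.4676, 0.2153, 0.1774]
tool_rot: [-0.001, 0.973, 0.233, 0.0]
force: [-0.1, -0.7, -0.4]
gripper_width: 0.0097
gripper_force: 0.0
```

Request:
{"fn": "drive_tool", "kwargs": {
  "motion": "0.6 0 0 0 0 0 -0.0385;0.6 0 0 0 0 0 -0.0385;0.6 0 0 0 0 0 -0.0385;0.6 0 0 0 0 0 -0.0385;0.6 0 0 0 0 0 -0.0385;0.6 0 0 0 0 0 -0.0385;0.6 0 0 0 0 0 -0.0385;0.6 0 0 0 0 0 -0.0385;0.6 0 0 0 0 0 -0.0385;0.6 0 0 0 0 0 -0.0385;0.6 0 0 0 0 0 -0.0385;0.6 0 0 0 0 0 0"
}}

```text
t: 18.53
ee_pos: [0.4679, 0.2119, 0.1775]
tool_rot: [0.0, 0.623, 0.782, 0.0]
force: [0.2, -0.1, -0.6]
gripper_width: 0.0365
gripper_force: 0.0
```

```bash
python3 - <<'E'
from h import *
go((0,217,49)); s=get_state(); print(s['force'],s['gripper_width'],s['joints'])
a,b=camera('side'),camera('top')
for c,n in((a,'side'),(b,'top')):
  for k in ('bar','clamp_handle','handle_grip','latch','latch_knob','spacer_a'): print(n,k,[(round(d['conf'],2),np.round(d['bbox'],1).tolist()) for d in look_for(n,k)][:3])
print('handle now', [proj(c,W(q)).round(1).tolist() for c in(a,b) for q in ((0,177,89),(0,243,110))])
E
```

```text
t 18.53 jig [  2.2 216.9 177.5] shift [ 0.001 -0.015  0.857] turn [ 0.0002 -0.0001  0.0017]
[ 0.1999815  -0.12982802 -0.63532204] 0.036488534083875965 [-0.11375711  0.3218128  -0.5278387   1.82984345  0.18585258  1.03813509
 -0.48840242]
side bar [(0.61, [337.5, 188.8, 60.7, 19.6]), (0.6, [194.3, 310.6, 49.7, 27.9]), (0.53, [267.0, 201.2, 14.2, 5.5])]
side clamp_handle [(0.76, [239.1, 257.8, 10.6, 39.8])]
side handle_grip [(0.8, [237.6, 252.1, 9.1, 50.6])]
side latch [(0.63, [207.2, 188.6, 6.3, 14.8]), (0.46, [240.9, 251.9, 7.4, 52.4])]
side latch_knob [(0.43, [209.2, 189.6, 7.5, 13.4])]
side spacer_a [(0.58, [271.9, 238.8, 17.5, 8.0]), (0.51, [234.7, 375.2, 23.3, 17.5])]
top bar [(0.97, [319.4, 250.2, 24.0, 57.9]), (0.84, [271.3, 179.1, 9.8, 31.9])]
top clamp_handle [(0.42, [220.5, 188.6, 6.8, 6.1]), (0.15, [249.4, 180.1, 77.1, 75.3])]
top handle_grip []
top latch [(0.48, [271.6, 154.8, 10.9, 26.3])]
top latch_knob [(0.65, [270.2, 179.4, 15.5, 35.0]), (0.31, [184.3, 244.8, 22.2, 53.1])]
top spacer_a [(0.66, [134.3, 217.2, 17.0, 14.4])]
handle now [[240.9, 257.1], [237.7, 275.0], [202.1, 193.1], [182.3, 196.8]]
```

Request:
{"fn": "drive_tool", "kwargs": {
  "motion": "0.6 0 -0.012 0.2 0 0 0;0.6 0 0 0.2 0 0 0;0.6 0 0 0.2 0 0 0;0.6 0 0 0.13 0 0 0;0.6 0 0 0.08 0 0 0;0.6 0 0 0.045 0 0 0;0.6 0 0 0 0 0 0"
}}

```text
t: 19.82
ee_pos: [0.4652, 0.211, 0.0481]
tool_rot: [-0.001, 0.625, 0.78, -0.001]
force: [-1.0, -0.6, -0.4]
gripper_width: 0.037
gripper_force: 0.0
```

Request:
{"fn": "drive_tool", "kwargs": {
  "motion": "1 0 0 0 0 0 0;1 0 0 0 0 0 0;1 0 0 0 0 0 0;1 0 0 0 0 0 0;1 0 0 0 0 0 0;1 0 0 0 0 0 0"
}}

```text
t: 20.32
ee_pos: [0.4673, 0.212, 0.0502]
tool_rot: [0.001, 0.625, 0.78, 0.001]
force: [3.1, 1.1, 4.6]
gripper_width: 0.0172
gripper_force: 30.0
```

Request:
{"fn": "drive_tool", "kwargs": {
  "motion": "1 -0.023 0 -0.056 0 0 0;1 -0.028 0 -0.054 0 0 0;1 -0.033 0 -0.052 0 0 0;1 -0.037 0 -0.048 0 0 0;1 0 0 0 0 0 0"
}}

```text
t: 20.73
ee_pos: [0.4715, 0.1935, 0.0821]
tool_rot: [0.001, 0.626, 0.78, 0.001]
force: [5.5, 0.9, -0.2]
gripper_width: 0.0173
gripper_force: 30.0
```

Request:
{"fn": "drive_tool", "kwargs": {
  "motion": "1 -0.041 0 -0.045 0 0 0;1 -0.045 0 -0.041 0 0 0;1 -0.048 0 -0.037 0 0 0;1 -0.052 0 -0.033 0 0 0;1 0 0 0 0 0 0"
}}

```text
t: 21.15
ee_pos: [0.4775, 0.1666, 0.105]
tool_rot: [0.001, 0.626, 0.78, 0.001]
force: [6.2, 1.7, -0.7]
gripper_width: 0.0173
gripper_force: 30.0
```

```bash
python3 - <<'E'
from h import *
go((0,170.5,104)); s=get_state(); print(s['force'],s['gripper_width'])
camera('side');camera('top')
for n in('side','top'):
  for k in ('clamp_handle','handle_grip','bar'): print(n,k,[(round(d['conf'],2),np.round(d['bbox'],1).tolist()) for d in look_for(n,k)][:3])
E
```

```text
t 21.15 jig [  1.7 170.6 105. ] shift [-0.001 -0.011  0.007] turn [ 0.0009 -0.0003 -0.0005]
[ 6.18492042  1.72005288 -0.65473899] 0.017269697234924122
side clamp_handle [(0.43, [239.1, 239.1, 1.2, 17.9])]
side handle_grip [(0.63, [237.0, 239.6, 6.6, 19.7]), (0.52, [244.7, 223.2, 75.9, 81.9])]
side bar [(0.81, [338.2, 187.4, 59.6, 23.8]), (0.72, [192.4, 310.3, 47.9, 26.6]), (0.64, [234.4, 375.1, 21.3, 17.8])]
top clamp_handle []
top handle_grip [(0.5, [233.4, 186.2, 8.1, 11.4])]
top bar [(0.85, [318.5, 249.6, 22.6, 60.4]), (0.5, [269.4, 180.7, 13.7, 31.7])]
```

Request:
{"fn": "drive_tool", "kwargs": {
  "motion": "1 -0.054 0.01 -0.028 0 0 0;1 -0.056 0 -0.023 0 0 0;1 -0.058 0 -0.018 0 0 0;1 0 0 0 0 0 0"
}}

```text
t: 21.88
ee_pos: [0.4825, 0.1444, 0.1147]
tool_rot: [-0.001, 0.625, 0.781, 0.001]
force: [0.8, 9.3, -1.2]
gripper_width: 0.0171
gripper_force: 30.0
```

Request:
{"fn": "drive_tool", "kwargs": {
  "motion": "1 -0.03 0 -0.007 0 0 0;1 -0.03 0 -0.006 0 0 0;1 -0.03 0 -0.004 0 0 0;1 -0.03 0 -0.004 0 0 0;1 0 0 0 0 0 0"
}}

```text
t: 22.3
ee_pos: [0.4865, 0.1272, 0.1182]
tool_rot: [-0.001, 0.625, 0.781, 0.001]
force: [-0.5, 6.0, 8.7]
gripper_width: 0.017
gripper_force: 30.0
```

Request:
{"fn": "drive_tool", "kwargs": {
  "motion": "1 -0.03 0 -0.002 0 0 0;1 -0.031 0 -0.001 0 0 0;1 -0.02 0 0 0 0 0;1 0 0 0 0 0 0;1 0 0 0 0 0 0"
}}

```text
t: 22.72
ee_pos: [0.4895, 0.1136, 0.1187]
tool_rot: [0.0, 0.625, 0.781, 0.0]
force: [-1.2, -0.6, 11.8]
gripper_width: 0.0169
gripper_force: 30.0
```

```bash
python3 - <<'E'
from h import *
go((0,118,118)); s=get_state(); print(s['force'],s['gripper_width'])
E
```

```text
t 22.72 jig [  1.8 116.2 118.7] shift [ 0.012 -0.012  0.005] turn [ 0.0002 -0.     -0.    ]
[-1.16441108 -0.58678797 11.81510489] 0.016946418113006703
```

Request:
{"fn": "drive_tool", "kwargs": {
  "motion": "1 -0.02 0 0.003 0 0 0;1 -0.015 0 0.003 0 0 0;1 0 0 0 0 0 0"
}}

```text
t: 22.97
ee_pos: [0.4907, 0.1082, 0.1183]
tool_rot: [0.0, 0.625, 0.78, 0.0]
force: [-2.6, -2.5, 17.9]
gripper_width: 0.0157
gripper_force: 29.7
```

Request:
{"fn": "drive_tool", "kwargs": {
  "motion": "0.6 0 0 0 0 0 0;0.6 0 0 0 0 0 0;0.6 0 0 0 0 0 0;0.6 0 0 -0.1 0 0 0;0.6 0 0 -0.2 0 0 0;0.6 0 0 -0.2 0 0 0;0.6 0 0 -0.1 0 0 0;0.6 0 0 0 0 0 0"
}}

```text
t: 23.63
ee_pos: [0.4919, 0.1087, 0.2101]
tool_rot: [0.001, 0.625, 0.781, 0.002]
force: [0.2, -0.2, -0.6]
gripper_width: 0.0365
gripper_force: 0.0
```

```bash
python3 - <<'E'
from h import *
go((0,118,118)); s=get_state(); print(s['force'],s['gripper_width'])
a,b=camera('side'),camera('top')
for n in('side','top'):
  for k in ('clamp_handle','handle_grip','bar','clamp_foot','latch','latch_knob'): print(n,k,[(round(d['conf'],2),np.round(d['bbox'],1).tolist()) for d in look_for(n,k)][:3])
cv2.imwrite('pics/c6.png',np.hstack([cv2.resize(c['color'][v:v+120,u:u+80],(400,600),interpolation=cv2.INTER_CUBIC) for c,u,v in((a,200,160),(b,210,130))]))
print([proj(c,W(q)).round(1).tolist() for c in(a,b) for q in ((0,118,198),(0,118,128),(0,-60,71))])
E
```

```text
t 23.63 jig [  3.1 110.9 210.1] shift [ 0.047 -0.023  0.614] turn [ 0.0013 -0.      0.    ]
[ 0.17316486 -0.21471413 -0.56659451] 0.03651188643616953
side clamp_handle [(0.76, [245.4, 229.2, 12.6, 35.3])]
side handle_grip [(0.49, [242.6, 230.2, 14.9, 35.3])]
side bar [(0.87, [250.2, 203.2, 45.9, 12.6]), (0.67, [193.2, 312.2, 50.0, 27.8])]
side clamp_foot [(0.53, [250.9, 203.1, 43.7, 11.1]), (0.45, [247.0, 212.3, 5.4, 23.8])]
side latch [(0.64, [223.5, 188.9, 36.8, 11.6]), (0.54, [243.4, 231.1, 14.9, 35.1])]
side latch_knob [(0.71, [225.6, 189.3, 37.8, 14.0]), (0.46, [250.8, 202.9, 43.3, 12.1]), (0.44, [243.7, 224.2, 78.9, 75.3])]
top clamp_handle [(0.22, [390.1, 233.9, 40.1, 55.5])]
top handle_grip []
top bar [(0.85, [167.0, 175.8, 31.4, 28.2]), (0.8, [318.4, 250.1, 24.8, 58.3]), (0.55, [269.9, 180.7, 11.4, 32.4])]
top clamp_foot [(0.56, [258.9, 180.5, 27.0, 6.2])]
top latch [(0.43, [271.8, 154.4, 19.1, 29.9])]
top latch_knob [(0.55, [270.5, 153.2, 18.3, 29.8]), (0.36, [133.5, 151.8, 20.8, 20.1])]
[[241.8, 212.8], [242.7, 229.9], [249.4, 194.1], [215.5, 183.0], [217.7, 187.0], [268.9, 177.6]]
```

View pics/c6.png

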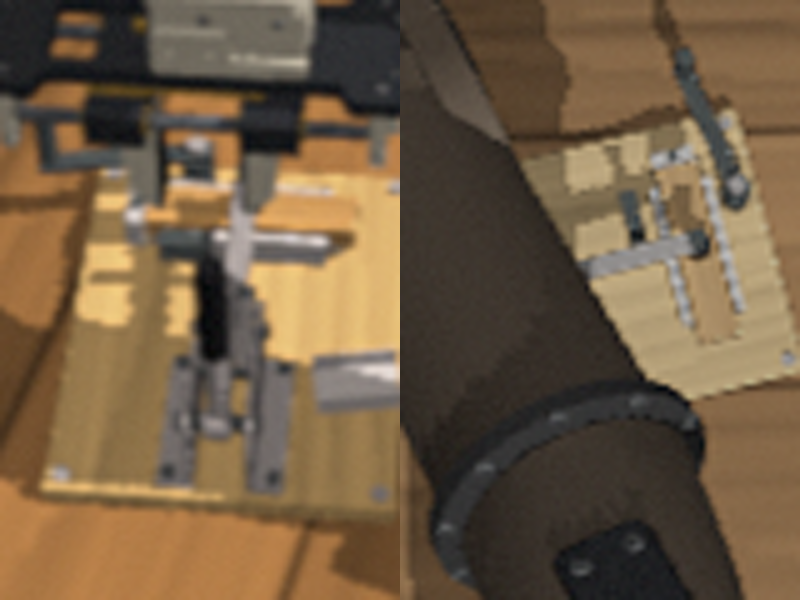

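The clamp is locked. In the side view (left) the handle's top is at (210,258), as predicted for upright. In the top view (right) the arm lies flat with its foot over the bar at (697,243), and the bar is against the stop. The latch knob is at (683,58) in the top view.

```bash
python3 - <<'E'
from h import *
a,b=camera('side'),camera('top')
print('knob',J(atz(b,266.3,141.2,.0885)),J(atz(a,208.6,183.5,.0885)))
for an in (1.25,1.3,1.35,1.4,1.45): print(an,proj(b,W((35+92*np.sin(an),-98+92*np.cos(an),88.5))).round(1),proj(a,W((35+92*np.sin(an),-98+92*np.cos(an),88.5))).round(1))
go((125,-80,37))
E
```

```text
knob [124.8 -82.3  88.5] [125.1 -78.1  88.5]
1.25 [262.8 142.8] [209.1 185.7]
1.3 [263.9 142.1] [208.8 184.7]
1.35 [265.1 141.5] [208.7 183.6]
1.4 [266.3 141. ] [208.6 182.5]
1.45 [267.5 140.5] [208.7 181.4]
t 24.43 jig [  1.7 110.2 207.2] shift [-1.268  0.823  1.135] turn [-0.      0.     -0.0001]
```

Request:
{"fn": "drive_tool", "kwargs": {
  "motion": "0.6 -0.211 0.137 0 0 0 0;0.6 -0.211 0.137 0 0 0 0;0.6 -0.211 0.137 0 0 0 0;0.6 -0.211 0.137 0 0 0 0;0.6 -0.211 0.137 0 0 0 0;0.6 -0.213 0.138 0 0 0 0;0.6 0 0 0.2 0 0 0;0.6 0 0 0.2 0 0 0;0.6 0 0 0.2 0 0 0;0.6 0 0 0.1 0 0 0;0.6 0 0 0 0 0 0"
}}

```text
t: 25.35
ee_pos: [0.6498, -0.0514, 0.0979]
tool_rot: [-0.003, 0.625, 0.78, -0.002]
force: [-0.4, 0.6, -0.0]
gripper_width: 0.037
gripper_force: 0.0
```

```bash
python3 - <<'E'
from h import *
go((125,-80.5,37)); s=get_state(); print(s['force'],s['gripper_width'])
E
```

```text
t 25.35 jig [122.3 -79.8  97.9] shift [-0.005  0.021  0.406] turn [-0.0022 -0.0005 -0.0001]
[-0.41443415  0.58418122 -0.01782371] 0.03697359914679926
```

Request:
{"fn": "drive_tool", "kwargs": {
  "motion": "0.6 -0.005 0.012 0.1 0 0 0;0.6 0 0 0.1 0 0 0;0.6 0 0 0.1 0 0 0;0.6 0 0 0.09 0 0 0;0.6 0 0 0 0 0 0"
}}

```text
t: 25.77
ee_pos: [0.6534, -0.0515, 0.042]
tool_rot: [-0.001, 0.625, 0.78, -0.001]
force: [-0.6, -0.0, -0.1]
gripper_width: 0.037
gripper_force: 0.0
```

Request:
{"fn": "drive_tool", "kwargs": {
  "motion": "1 0 0 0 0 0 0;1 0 0 0 0 0 0;1 0 0 0 0 0 0;1 0 0 0 0 0 0;1 0 0 0 0 0 0;1 0 0 0 0 0 0"
}}

```text
t: 26.27
ee_pos: [0.6557, -0.0512, 0.0447]
tool_rot: [0.001, 0.625, 0.78, 0.001]
force: [2.0, 0.1, 3.5]
gripper_width: 0.0126
gripper_force: 30.0
```

```bash
python3 - <<'E'
from h import *
go((125,-80.5,37)); s=get_state(); print(s['force'],s['gripper_width'])
E
```

```text
t 26.27 jig [128.1 -80.9  44.7] shift [ 0.002 -0.021  0.052] turn [ 0.0008  0.0001 -0.0001]
[1.96396662 0.07913693 3.53672094] 0.012593617002906638
```

Request:
{"fn": "drive_tool", "kwargs": {
  "motion": "0.7 0 0.01 0 0 0 0;0.7 0 0 0.05 0 0 0;0.7 0 0 0 0 0 0;1 0 0 0 0 0 0;1 0 0 0 0 0 0;1 0 0 0 0 0 0;1 0 0 0 0 0 0"
}}

```text
t: 26.85
ee_pos: [0.6556, -0.0511, 0.036]
tool_rot: [-0.0, 0.625, 0.78, -0.0]
force: [-0.5, -0.6, -1.3]
gripper_width: 0.0132
gripper_force: 30.0
```

```bash
python3 - <<'E'
from h import *
go((125,-80.5,37)); s=get_state(); print(s['force'],s['gripper_width'])
E
```

```text
t 26.85 jig [128.  -80.8  36. ] shift [ 0.002 -0.02  -0.007] turn [-0.0002 -0.     -0.0001]
[-0.50892738 -0.60247588 -1.34096944] 0.013247732709470437
```

Request:
{"fn": "drive_tool", "kwargs": {
  "motion": "1 0.077 -0.020 0 0 0 0;1 0.074 -0.030 0 0 0 0;1 0.069 -0.039 0 0 0 0;1 0 0 0 0 0 0"
}}

```text
t: 27.18
ee_pos: [0.635, -0.0188, 0.0362]
tool_rot: [-0.0, 0.624, 0.781, 0.001]
force: [3.7, 2.3, -6.1]
gripper_width: 0.0129
gripper_force: 30.0
```

Request:
{"fn": "drive_tool", "kwargs": {
  "motion": "1 0.064 -0.048 0 0 0 0;1 0.057 -0.056 0 0 0 0;1 0.049 -0.063 0 0 0 0;1 0 0 0 0 0 0"
}}

```text
t: 27.52
ee_pos: [0.6058, 0.0026, 0.0364]
tool_rot: [-0.001, 0.624, 0.782, 0.002]
force: [6.0, 11.0, -10.5]
gripper_width: 0.0134
gripper_force: 30.0
```

Request:
{"fn": "drive_tool", "kwargs": {
  "motion": "1 0.041 -0.068 0 0 0 0;1 0.031 -0.073 0 0 0 0;1 0 0 0 0 0 0"
}}

```text
t: 27.77
ee_pos: [0.5824, 0.0085, 0.0366]
tool_rot: [-0.001, 0.624, 0.782, 0.002]
force: [3.4, 12.9, -7.9]
gripper_width: 0.0133
gripper_force: 30.0
```

Request:
{"fn": "drive_tool", "kwargs": {
  "motion": "1 0.022 -0.077 0 0 0 0;1 0.010 -0.066 0 0 0 0;1 0.002 -0.03 0 0 0 0;1 0 0 0 0 0 0"
}}

```text
t: 28.1
ee_pos: [0.5556, 0.0064, 0.0365]
tool_rot: [-0.001, 0.624, 0.781, 0.001]
force: [-1.1, 10.6, -2.8]
gripper_width: 0.0131
gripper_force: 30.0
```

```bash
python3 - <<'E'
from h import *
go((35,-6,37)); s=get_state(); print(s['force'],s['gripper_width'])
E
```

```text
t 28.1 jig [43.  -2.8 36.5] shift [-0.021 -0.053 -0.003] turn [ 0.0003 -0.0011  0.0008]
[-1.08671415 10.60473784 -2.76288131] 0.013141735807119033
```

Request:
{"fn": "drive_tool", "kwargs": {
  "motion": "1 0.012 -0.03 0 0 0 0;1 0 -0.02 0 0 0 0;1 0 0 0 0 0 0"
}}

```text
t: 28.35
ee_pos: [0.5499, 0.0052, 0.0367]
tool_rot: [0.0, 0.625, 0.781, 0.002]
force: [4.5, 6.9, -5.3]
gripper_width: 0.0127
gripper_force: 30.0
```

Request:
{"fn": "drive_tool", "kwargs": {
  "motion": "1 0 -0.015 0 0 0 0;1 0 -0.01 0 0 0 0;1 0 0 0 0 0 0"
}}

```text
t: 28.6
ee_pos: [0.5499, 0.0053, 0.037]
tool_rot: [0.002, 0.625, 0.781, 0.005]
force: [15.3, 9.7, -16.4]
gripper_width: 0.0132
gripper_force: 30.0
```

```bash
python3 - <<'E'
from h import *
go((35,-6,37)); s=get_state(); print(s['force'],s['gripper_width'])
E
```

```text
t 28.6 jig [37.1 -2.7 37. ] shift [-0.022 -0.014 -0.   ] turn [ 0.0031 -0.0008  0.0005]
[ 15.28008219   9.65761311 -16.35172777] 0.013219866449958366
```

The latch is on its hard stop (15 N, no further travel, x matches the closed pose). Release, rise, and look.

Request:
{"fn": "drive_tool", "kwargs": {
  "motion": "1 0 0.02 0 0 0 0;0.72 0 0 0 0 0 0;0.72 0 0 0 0 0 0;0.72 0 0 0 0 0 0;0.72 0 0 -0.06 0 0 0;0.72 0 0 -0.15 0 0 0;0.6 0 0 -0.25 0 0 0;0.6 0 0 -0.25 0 0 0;0.6 0 0 -0.25 0 0 0;0.6 0 0 -0.22 0 0 0;0.6 0 0 0 0 0 0"
}}

```text
t: 29.52
ee_pos: [0.5512, 0.0033, 0.221]
tool_rot: [0.004, 0.625, 0.78, 0.003]
force: [1.1, 0.3, 0.9]
gripper_width: 0.0367
gripper_force: 0.0
```

```bash
python3 - <<'E'
from h import *
go((1.8,117.5,118)); s=get_state(); print(s['force'],s['gripper_width'])
a,b=camera('side'),camera('top')
for n,c in(('side',a),('top',b)):
  for k in ('clamp_handle','latch','latch_knob','bar'): print(n,k,[(round(d['conf'],2),np.round(d['bbox'],1).tolist()) for d in look_for(n,k)][:3])
  print([proj(c,W(q)).round(1).tolist() for q in((35,-6,88.5),(35,-6,60),(35,-98,48))])
save(a,'s7.png');save(b,'t7.png')
E
```

```text
t 29.52 jig [ 38.   -4.9 221. ] shift [ 0.817 -0.249  0.682] turn [ 0.0034  0.0007 -0.0002]
[1.14527793 0.29806329 0.87841946] 0.03665972768478901
side clamp_handle [(0.85, [242.8, 228.3, 12.2, 36.3]), (0.66, [249.2, 205.9, 8.9, 29.4])]
side latch [(0.69, [243.6, 229.9, 11.9, 33.6]), (0.67, [226.9, 202.6, 5.5, 11.7]), (0.65, [143.7, 340.0, 30.8, 34.4])]
side latch_knob [(0.42, [237.7, 202.2, 13.4, 29.0])]
side bar [(0.73, [336.4, 186.8, 61.6, 23.5]), (0.72, [193.9, 309.8, 51.3, 29.6]), (0.54, [288.2, 318.2, 92.8, 20.9])]
[[235.5, 203.2], [235.9, 209.5], [239.4, 189.4]]
top clamp_handle [(0.43, [228.4, 187.0, 22.0, 11.6])]
top latch []
top latch_knob []
top bar [(0.75, [319.2, 249.6, 21.5, 55.1]), (0.62, [167.5, 175.5, 28.6, 26.8])]
[[251.3, 170.7], [251.5, 172.5], [276.7, 167.0]]
```

Request:
{"fn": "drive_tool", "kwargs": {
  "motion": "0.6 0.205 -0.062 0 -0.003 0 0;0.6 0.205 -0.062 0 0 0 0;0.6 0.205 -0.062 0 0 0 0;0.6 0.202 -0.063 0 0 0 0;0.6 0 0 0 0 0 0;0.6 0 0 0.1 0 0 0;0.6 0 0 0 0 0 0"
}}

```text
t: 30.6
ee_pos: [0.4836, 0.1142, 0.1961]
tool_rot: [0.002, 0.625, 0.781, 0.003]
force: [-1.2, -0.2, -1.4]
gripper_width: 0.037
gripper_force: 0.0
```

```bash
python3 - <<'E'
from h import *
go((1.8,116.5,118)); s=get_state(); print(s['force'],s['gripper_width'])
E
```

```text
t 30.6 jig [ -3.7 118.1 196.1] shift [-0.011  0.033  0.521] turn [0.0021 0.0001 0.0003]
[-1.16065615 -0.17619134 -1.44967236] 0.037015887157869645
```

Request:
{"fn": "drive_tool", "kwargs": {
  "motion": "0.6 -0.008 0.034 0 0 0 0;0.6 0 0 0 0 0 0;0.6 0 0 0.13 0 0 0;0.6 0 0 0.15 0 0 0;0.6 0 0 0.15 0 0 0;0.6 0 0 0.08 0 0 0;0.6 0 0 0 0 0 0"
}}

```text
t: 31.18
ee_pos: [0.4898, 0.1134, 0.1194]
tool_rot: [0.002, 0.626, 0.78, 0.002]
force: [-1.1, -0.0, -0.4]
gripper_width: 0.0365
gripper_force: 0.0
```

Request:
{"fn": "drive_tool", "kwargs": {
  "motion": "1 0 0 0 0 0 0;1 0 0 0 0 0 0;1 0 0 0 0 0 0;1 0 0 0 0 0 0;1 0 0 0 0 0 0"
}}

```text
t: 31.6
ee_pos: [0.4899, 0.1141, 0.1224]
tool_rot: [0.003, 0.625, 0.78, 0.003]
force: [-5.7, -2.0, 6.9]
gripper_width: 0.0173
gripper_force: 30.0
```

```bash
python3 - <<'E'
from h import *
go((1.8,117,118)); s=get_state(); print(s['force'],s['gripper_width'])
E
```

```text
t 31.6 jig [  2.3 116.7 122.4] shift [ 0.002 -0.004  0.029] turn [ 0.0026  0.0002 -0.0001]
[-5.67491451 -1.96900785  6.91844397] 0.01725034831168407
```

Request:
{"fn": "drive_tool", "kwargs": {
  "motion": "1 0.063 0 0.003 0 0 0;1 0.063 0 0.008 0 0 0;1 0.062 0 0.014 0 0 0;1 0.060 0 0.019 0 0 0;1 0 0 0 0 0 0"
}}

```text
t: 32.02
ee_pos: [0.4812, 0.1524, 0.1152]
tool_rot: [0.002, 0.625, 0.781, 0.003]
force: [-6.6, 2.9, 2.4]
gripper_width: 0.0174
gripper_force: 30.0
```

Request:
{"fn": "drive_tool", "kwargs": {
  "motion": "1 0.058 0 0.024 0 0 0;1 0.056 0 0.029 0 0 0;1 0.053 0 0.034 0 0 0;1 0.050 0 0.038 0 0 0;1 0.047 0 0.043 0 0 0;1 0 0 0 0 0 0"
}}

```text
t: 32.52
ee_pos: [0.4725, 0.1915, 0.0899]
tool_rot: [0.002, 0.624, 0.781, 0.003]
force: [-9.7, 2.8, 7.4]
gripper_width: 0.0174
gripper_force: 30.0
```

Request:
{"fn": "drive_tool", "kwargs": {
  "motion": "1 0.043 0 0.047 0 0 0;1 0.038 0 0.050 0 0 0;1 0.034 0 0.053 0 0 0;1 0.029 0 0.056 0 0 0;1 0 0 0 0 0 0"
}}

```text
t: 32.93
ee_pos: [0.4675, 0.2138, 0.0588]
tool_rot: [0.001, 0.624, 0.782, 0.004]
force: [-11.7, 6.8, 5.7]
gripper_width: 0.0174
gripper_force: 30.0
```

```bash
python3 - <<'E'
from h import *
go((0,216.6,49)); s=get_state(); print(s['force'],s['gripper_width'])
E
```

```text
t 32.93 jig [  2.3 218.9  58.8] shift [-0.015 -0.016  0.065] turn [ 0.0025 -0.0009  0.0011]
[-11.69039256   6.79500503   5.74417903] 0.017433820986504263
```

Request:
{"fn": "drive_tool", "kwargs": {
  "motion": "1 0.024 -0.01 0.058 0 0 0;1 0.005 0 0.02 0 0 0;1 0.005 0 0.02 0 0 0;1 0 0 0 0 0 0"
}}

```text
t: 33.27
ee_pos: [0.4663, 0.2195, 0.0451]
tool_rot: [0.002, 0.624, 0.782, 0.006]
force: [-9.8, 10.8, 6.0]
gripper_width: 0.0174
gripper_force: 30.0
```

Request:
{"fn": "drive_tool", "kwargs": {
  "motion": "1 0 0 0.02 0 0 0;1 0 0 0.01 0 0 0;1 0 0 0 0 0 0"
}}

```text
t: 33.52
ee_pos: [0.4661, 0.2207, 0.0411]
tool_rot: [0.001, 0.624, 0.782, 0.006]
force: [-11.0, 13.2, 6.0]
gripper_width: 0.0172
gripper_force: 30.0
```

Request:
{"fn": "drive_tool", "kwargs": {
  "motion": "1 0.02 -0.02 0.02 0 0 0;1 0.01 0 0.02 0 0 0;1 0 0 0 0 0 0"
}}

```text
t: 33.77
ee_pos: [0.4661, 0.2218, 0.0368]
tool_rot: [0.004, 0.625, 0.781, 0.007]
force: [-4.4, 1.0, 22.1]
gripper_width: 0.0171
gripper_force: 30.0
```

Request:
{"fn": "drive_tool", "kwargs": {
  "motion": "1 0 0 0.02 0 0 0;1 0 0 0.02 0 0 0;1 0 0 0 0 0 0"
}}

```text
t: 34.02
ee_pos: [0.4662, 0.2222, 0.0314]
tool_rot: [0.004, 0.625, 0.781, 0.007]
force: [-8.2, 1.3, 31.4]
gripper_width: 0.017
gripper_force: 30.0
```

```bash
python3 - <<'E'
from h import *
go((0,216.6,49)); s=get_state(); print(s['force'],s['gripper_width'])
a,b=camera('side'),camera('top')
for n,c in(('side',a),('top',b)):
  for k in ('clamp_handle','handle_grip','clamp_foot','latch'): print(n,k,[(round(d['conf'],2),np.round(d['bbox'],1).tolist()) for d in look_for(n,k)][:2])
E
```

```text
t 34.02 jig [  2.8 227.3  31.4] shift [-0.071 -0.017 -0.118] turn [ 0.0052 -0.0008  0.0002]
[-8.16614701  1.28609166 31.43398997] 0.0170400656542309
side clamp_handle [(0.37, [287.2, 152.2, 15.7, 19.4])]
side handle_grip [(0.5, [236.4, 273.5, 3.9, 11.3])]
side clamp_foot []
side latch [(0.49, [288.9, 319.6, 94.1, 21.2])]
top clamp_handle [(0.66, [133.8, 219.9, 14.1, 10.0]), (0.39, [228.9, 187.6, 4.3, 5.1])]
top handle_grip [(0.63, [228.6, 188.8, 14.9, 10.6])]
top clamp_foot [(0.63, [247.1, 181.4, 28.1, 13.7])]
top latch [(0.34, [248.6, 181.6, 27.9, 13.7])]
```

That's the hard stop (31 N upward reaction, pads slipping). Release and retreat.

Request:
{"fn": "drive_tool", "kwargs": {
  "motion": "1 0 0 -0.04 0 0 0;0.55 0 0 0 0 0 0;0.55 0 0 0 0 0 0;0.55 0 0 0 0 0 0;0.55 0 0 0 0 0 0;0.55 0 0 -0.1 0 0 0;0.55 0 0 -0.25 0 0 0;0.55 0 0 -0.25 0 0 0;0.55 0 0 -0.25 0 0 0;0.55 0 0 -0.2 0 0 0;0.55 0.25 0 0 0 0 0;0.55 0.25 0 0 0 0 0;0.55 0 0 0 0 0 0"
}}

```text
t: 35.6
ee_pos: [0.443, 0.2994, 0.192]
tool_rot: [0.001, 0.622, 0.783, 0.006]
force: [-0.8, 0.7, 0.5]
gripper_width: 0.0413
gripper_force: 0.0
```

```bash
python3 - <<'E'
from h import *
s=get_state(); print(s['t'],s['force'],s['ee_pos'])
a,b=camera('side'),camera('top')
for n,c in(('side',a),('top',b)):
  for k in ('clamp_handle','handle_grip','clamp_foot','latch','latch_knob','bar','spacer_a'): print(n,k,[(round(d['conf'],2),np.round(d['bbox'],1).tolist()) for d in look_for(n,k)][:3])
save(a,'s8.png');save(b,'t8.png')
E
```

```text
35.6 [-0.75411316  0.72197678  0.47526904] [0.44297166 0.29943203 0.19195645]
side clamp_handle []
side handle_grip [(0.51, [236.9, 267.4, 7.5, 16.9])]
side clamp_foot []
side latch []
side latch_knob [(0.54, [270.1, 232.4, 16.1, 5.3]), (0.29, [261.5, 203.1, 20.4, 9.0])]
side bar [(0.96, [193.0, 312.6, 49.8, 29.1]), (0.55, [335.8, 187.7, 59.2, 22.2]), (0.5, [264.0, 203.4, 17.7, 10.1])]
side spacer_a [(0.73, [233.1, 375.5, 24.1, 14.7]), (0.56, [267.4, 234.4, 7.9, 2.9])]
top clamp_handle [(0.81, [209.6, 191.2, 41.9, 14.6])]
top handle_grip [(0.48, [208.8, 191.9, 53.3, 17.0])]
top clamp_foot [(0.7, [269.2, 179.4, 12.3, 33.6]), (0.53, [248.6, 180.9, 30.4, 17.8]), (0.35, [207.8, 189.9, 45.1, 13.4])]
top latch [(0.48, [262.6, 168.2, 31.1, 12.1])]
top latch_knob [(0.4, [261.4, 170.4, 24.6, 3.6])]
top bar [(0.92, [319.5, 250.6, 26.4, 58.5]), (0.8, [168.3, 176.6, 22.4, 22.5]), (0.6, [271.5, 179.9, 13.7, 31.4])]
top spacer_a [(0.65, [131.9, 219.2, 14.9, 11.3]), (0.44, [244.6, 207.1, 16.5, 15.0])]
```

```bash
python3 - <<'E'
import cv2,numpy as np
def m(f,g,x,y,w,h,pad=4):
    A,B=[cv2.resize(cv2.cvtColor(cv2.imread('pics/'+n),7),None,fx=4,fy=4,interpolation=2) for n in(f,g)]
    t=A[4*y:4*(y+h),4*x:4*(x+w)]; R=B[4*(y-pad):4*(y+h+pad),4*(x-pad):4*(x+w+pad)]
    r=cv2.matchTemplate(R,t,5); _,v,_,l=cv2.minMaxLoc(r); return (l[0]/4-pad,l[1]/4-pad,round(v,2))
print('handle grip',m('top0.png','t8.png',182,190,24,12)); print('clamp arm/foot',m('top0.png','t8.png',236,166,28,22))
print('spacer',m('top0.png','t8.png',236,200,16,18)); print('board corner',m('top0.png','t8.png',216,205,16,16))
print('hive tool',m('top0.png','t8.png',170,208,28,66),'blue',m('top0.png','t8.png',150,158,34,36),'glue',m('top0.png','t8.png',120,142,26,22),'bar2',m('top0.png','t8.png',305,218,30,62))
print('bar vs t7',m('t7.png','t8.png',262,185,14,16))
E
```

```text
handle grip (0.25, -0.5, 0.81)
clamp arm/foot (1.5, -0.5, 0.64)
spacer (4.0, -0.75, 0.81)
board corner (0.25, -0.25, 0.72)
hive tool (-2.25, 4.0, 0.22) blue (0.25, 0.0, -0.03) glue (1.25, -2.0, 0.49) bar2 (0.0, 0.0, 1.0)
bar vs t7 (4.0, 2.0, 0.28)
```

Request:
{"fn": "drive_tool", "kwargs": {
  "motion": "0.55 0 0 -0.25 0 0 0;0.55 0 0 -0.25 0 0 0;0.55 0 0 -0.25 0 0 0;0.55 0 0 -0.25 0 0 0;0.55 0.24 0 0 0 0 0;0.55 0.24 0 0 0 0 0;0.55 0.24 0 0 0 0 0;0.55 0.24 0 0 0 0 0;0.55 0.24 0 0 0 0 0;0.55 0.24 0 0 0 0 0;0.55 0 0 0 0 0 0"
}}

```text
t: 37.32
ee_pos: [0.3923, 0.5088, 0.3396]
tool_rot: [0.001, 0.622, 0.783, 0.003]
force: [-1.5, -1.4, -0.7]
gripper_width: 0.0415
gripper_force: 0.0
```

```bash
python3 - <<'E'
from h import *
s=get_state(); print(s['t'],s['ee_pos'])
a,b=camera('side'),camera('top'); save(a,'s8.png');save(b,'t8.png')
for n,c in(('side',a),('top',b)):
  for k in ('clamp_handle','end_stop','latch','bar','spacer_a'): print(n,k,[(round(d['conf'],2),np.round(d['bbox'],1).tolist()) for d in look_for(n,k)][:3])
def m(f,g,x,y,w,h,pad=4):
    A,B=[cv2.resize(cv2.cvtColor(cv2.imread('pics/'+n),7),None,fx=4,fy=4,interpolation=2) for n in(f,g)]
    t=A[4*y:4*(y+h),4*x:4*(x+w)]; R=B[4*(y-pad):4*(y+h+pad),4*(x-pad):4*(x+w+pad)]
    r=cv2.matchTemplate(R,t,5); _,v,_,l=cv2.minMaxLoc(r); return (l[0]/4-pad,l[1]/4-pad,round(v,2))
print('handle',m('top0.png','t8.png',182,190,24,12),'clamp',m('top0.png','t8.png',236,166,28,22),'spacer',m('top0.png','t8.png',236,200,16,18),'hive',m('top0.png','t8.png',170,208,28,66))
print('side handle',m('side0.png','s8.png',232,256,18,24),'clamp',m('side0.png','s8.png',240,180,14,40),'spacer',m('side0.png','s8.png',260,228,24,18))
E
```

```text
37.3167 [0.39231735 0.50880388 0.33958306]
side clamp_handle [(0.75, [241.9, 246.2, 6.0, 41.1])]
side end_stop []
side latch []
side bar [(0.72, [258.4, 228.9, 49.1, 76.9]), (0.63, [336.7, 185.6, 62.0, 22.1]), (0.54, [261.9, 203.8, 16.2, 7.7])]
side spacer_a [(0.75, [234.5, 375.2, 28.2, 17.6]), (0.48, [273.2, 235.9, 14.8, 11.8])]
top clamp_handle [(0.63, [209.3, 191.2, 44.6, 13.1]), (0.39, [263.6, 167.6, 30.2, 9.2])]
top end_stop [(0.3, [248.9, 182.2, 27.7, 13.2])]
top latch []
top bar [(0.78, [318.2, 251.2, 27.2, 59.0]), (0.62, [166.1, 176.1, 27.9, 26.3]), (0.59, [270.0, 179.8, 11.7, 31.3])]
top spacer_a [(0.73, [204.8, 193.9, 34.8, 10.9]), (0.65, [242.2, 207.8, 15.7, 13.5]), (0.61, [133.5, 214.2, 9.2, 6.6])]
handle (0.25, -0.25, 0.96) clamp (1.75, -0.5, 0.65) spacer (0.75, 0.0, 0.85) hive (0.0, -0.25, 0.24)
side handle (-3.75, 4.0, 0.38) clamp (-2.25, -4.0, 0.12) spacer (0.5, -0.25, 0.82)
```

```bash
python3 -c "
from cell import job_done; print(job_done())"
```

```text
the job is handed in; nothing more can be done
None
```

I handed the job in at about 37 s: the bar went home against the stop, the clamp locked, the latch swung onto its hard stop in the keeper, and the handle went back fully open. I checked the end state only by detector and template matching; an early approach pressed the raised clamp arm at about 20 N, under the 40 N limit.

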